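# Dress a roller spindle and lock it

## Task

Scrub out the open green-grey bearing housing with the long tube brush: three times right down to its floor, drawing its lower end up near the rim between strokes; then stand the brush back in its grey holder and slide every brass sleeve lying on the bench right down over the upright spindle, in any order. Only then take the mallet and knock the brass-headed pin on the blue block fully down, with the mallet and never with the fingers, and stand the mallet back on its head on the green mat. Leave the other things on the bench alone.

Things in the scene. Friction and masses are not known exactly. Their poses are not given: they have to be found in the camera images.
- housing: Fixed open-topped round bearing housing, green-grey cast metal, on a square foot 76 mm wide and 8 mm high. Outer diameter 64 mm, bore 48 mm, rim 92 mm above the bench, bore floor 8 mm above the bench (bore 84 mm deep). Origin: centre of the underside, on the bench; z up along the bore.
- spindle: Fixed upright steel shaft, 20 mm in diameter, on a dark shoulder disc 44 mm across over a grey square foot 76 mm wide, 12 mm high. Shoulder top (where the first sleeve seats) is 26 mm, the shaft top 86 mm above the bench; the last 6 mm taper to 12 mm diameter. Origin: centre of the underside, on the bench, z up along the shaft. Five stacked sleeves reach 60 mm up it, level with its top.
- spindle_tip (a point): Centre of the shaft's top end, 86 mm above the bench.
- pin_block: Fixed blue block 50 x 50 mm, 80 mm high, on a square foot 76 mm wide, 8 mm high, carrying the lock pin upright in its top. Origin: centre of the underside, on the bench.
- pin_top (a point): Centre of the top face of the lock pin's brass head (26 mm across, 8 mm thick), right above the block's centre; it moves with the pin: about 103 mm above the bench when up (joint 0), 88 mm when fully down, the head then lying on the block.
- lock_pin (a joint): How far the lock pin is driven down, in m: 0 up, 0.015 fully down (head on the block). Stiff sliding fit with a weak spring: about 8 N moves it; it stays where it is left.
- brush_holder: Fixed grey plastic cup for the brush: base disc 80 mm across and 6 mm high, cup outer diameter 56 mm, inner 48 mm, rim 65 mm above the bench, inner floor 6 mm above the bench. Origin: centre of the underside, on the bench.
- brush: Loose tube brush, 200 mm long, 90 g, upright in its holder, bristles down. Origin: centre of its lower end; z along it towards the handle. Stiff core of the head 28 mm across from 0 to 70 mm (the soft cream bristles around it, 44 mm across, offer no resistance), steel stem 8 mm across, round orange handle 22 mm across from 130 to 200 mm.
- mallet_mat: Fixed green mat 120 x 120 mm, 4 mm thick, where the mallet stands. Origin: centre of the underside.
- mallet: Loose mallet, 0.3 to 0.5 kg, standing on one face of its black, yellow-banded head (46 x 46 mm, band 50 mm, 80 mm high), handle level: wooden, flat-sided, 24 mm wide, 28 mm high, centre line 45 mm above the lower face, from 23 to 153 mm from the head axis towards -x. Centre of mass 12 mm from the head axis. Origin: centre of the lower striking face; z up along the head.
- sleeve0: Loose brass spacer sleeve (one of three to five; the others are absent), a plain ring 42 mm across outside, bore 23 mm, 12 mm high, 60 g, lying flat on the bench. Origin: centre of the underside; z along the bore.
- sleeve1: Loose brass spacer sleeve (one of three to five; the others are absent), a plain ring 42 mm across outside, bore 23 mm, 12 mm high, 60 g, lying flat on the bench. Origin: centre of the underside; z along the bore.
- sleeve2: Loose brass spacer sleeve (one of three to five; the others are absent), a plain ring 42 mm across outside, bore 23 mm, 12 mm high, 60 g, lying flat on the bench. Origin: centre of the underside; z along the bore.
- sleeve3: Loose brass spacer sleeve (one of three to five; the others are absent), a plain ring 42 mm across outside, bore 23 mm, 12 mm high, 60 g, lying flat on the bench. Origin: centre of the underside; z along the bore.
- sleeve4: Loose brass spacer sleeve (one of three to five; the others are absent), a plain ring 42 mm across outside, bore 23 mm, 12 mm high, 60 g, lying flat on the bench. Origin: centre of the underside; z along the bore.
- tape_roll: Bystander, to be left alone: red roll of tape, lying flat, 72 mm across, 22 mm high.
- bolt_jar: Bystander, to be left alone: small glass jar with white lid, 60 mm across, 75 mm high.
- screwdriver: Bystander, to be left alone: screwdriver lying at the back.
- spanner: Bystander, to be left alone: steel spanner lying flat at the left side.
- spray_can: Bystander, to be left alone: blue spray can, 56 mm across, 170 mm high.
- carton: Bystander, to be left alone: cardboard carton 90 x 70 x 60 mm.

How it is judged (in metres and radians):
On the way, in this order (a step that is already met when the one before it is completed fails the run):
1. first stroke: the brush reaches the floor of the housing (horizontal distance between brush and housing below 0.02 m and z of brush in the frame of housing below 0.024 m), for 0.05 s.
2. the brush is drawn up to about the rim (z of brush in the frame of housing above 0.055 m), for 0.05 s.
3. second stroke: the brush reaches the floor again (all of step 1), for 0.05 s.
4. the brush is drawn up again (z of brush in the frame of housing above 0.055 m), for 0.05 s.
5. third stroke: the brush reaches the floor again (all of step 3), for 0.05 s.
6. the brush stands in its holder (horizontal distance between brush and brush_holder below 0.022 m and z of brush in the frame of brush_holder below 0.02 m and angle between brush's own z axis and vertical below 0.35 rad and contact force between brush and the fingers below 0.1 N), for 0.2 s.
7. every sleeve is down on the spindle and let go, the pin not yet driven (horizontal distance between each of sleeve0, sleeve1, sleeve2, sleeve3, sleeve4 and spindle below 0.005 m and z of each of sleeve0, sleeve1, sleeve2, sleeve3, sleeve4 in the frame of spindle below 0.077 m and angle between each of sleeve0, sleeve1, sleeve2, sleeve3, sleeve4's own z axis and vertical below 0.12 rad and linear speed of each of sleeve0, sleeve1, sleeve2, sleeve3, sleeve4 below 0.03 m/s and contact force between each of sleeve0, sleeve1, sleeve2, sleeve3, sleeve4 and the fingers below 0.1 N and value of joint lock_pin below 0.008 m), for 0.2 s.
8. the pin is driven fully down by the mallet (value of joint lock_pin above 0.012 m and contact force between mallet and pin_block above 0.5 N).
At the end, for the whole second after the job is handed in: Sleeves down on the spindle (5 mm off axis, 0.12 rad), pin driven 12 mm or more, brush in its holder (22 mm off axis, end within 20 mm of the underside, tilt under 0.35 rad), mallet upright on the mat (45 mm from its centre, tilt under 0.1 rad), all let go and at rest (horizontal distance between brush and brush_holder below 0.022 m and z of brush in the frame of brush_holder below 0.02 m and angle between brush's own z axis and vertical below 0.35 rad and horizontal distance between each of sleeve0, sleeve1, sleeve2, sleeve3, sleeve4 and spindle below 0.005 m and z of each of sleeve0, sleeve1, sleeve2, sleeve3, sleeve4 in the frame of spindle below 0.077 m and angle between each of sleeve0, sleeve1, sleeve2, sleeve3, sleeve4's own z axis and vertical below 0.12 rad and linear speed of each of sleeve0, sleeve1, sleeve2, sleeve3, sleeve4, brush below 0.03 m/s and value of joint lock_pin above 0.012 m and horizontal distance between mallet and mallet_mat below 0.045 m and z of mallet in the frame of mallet_mat below 0.01 m and angle between mallet's own z axis and vertical below 0.1 rad and linear speed of mallet below 0.02 m/s); the robot touches nothing.
It fails at once if the fingers press on the pin or its block (over 3 N) (contact force between the fingers and pin_block above 3 N).
It fails at once if another thing on the bench is moved by more than 40 mm (distance of any of tape_roll, bolt_jar, screwdriver, spanner, spray_can, carton from where it was at the start of the episode above 0.04 m).
Of sleeve0, sleeve1, sleeve2, sleeve3, sleeve4 only 3 to 5 are there at a start; the rules pass over those that are not, and their reading is None.
At some moment in a run one of sleeve0, sleeve1, sleeve2, sleeve3, sleeve4 may be knocked a few centimetres aside while the robot is not near it.
It also fails if it takes over 210 s, if anything falls off the work surface, if the arm or the gripper's body presses on something with over 40 N, if the wrist force passes 120 N, or if a joint passes its speed limit or range.

## Robot

A 6-joint arm with a two-finger parallel gripper is mounted at the origin on the work surface. World frame = base frame: x ahead of the robot, y to its left, z up, the work surface at z = 0. Lengths are in m, angles in degrees, forces in N, time in s.
With the tool pointing down it reaches from about 0.25 to 0.725 m from the base axis. Payload 9.7 kg.
Tool frame: the origin (TCP) lies between the finger pads; the fingertips stand 19 mm ahead of it and the grasp point (between the pads) is the TCP; z points along the fingers, y is the line along which they close (so a half turn about z gives the same grasp; the last joint's range is limited). The gripper opens to 85 mm and grips with 20 to 120 N. Pads are 22 mm wide; open, the fingers measure 114 mm over their backs; the gripper's body (76 mm by 85 mm) begins 54 mm behind the grasp point. The pads swing forward as they close: fully open they stand 13 mm farther back than shut.
Start: joints at [-72.995, 4.979, 10.078, 95.1, 0, 90], TCP at [0.161, -0.526, 0.25] pointing down, gripper open.
Joint ranges: [-179.16, 179.16], [-48.56, 103.87], [-65.8, 70.77], [-126.05, 130.52], [-82.76, 87.17], [-180, 180]. Speed limits (degrees/s): [127.2, 127.2, 147.25, 180, 180, 180].

## Interface

Orientations are given as [roll, pitch, yaw] about the fixed x, y, z axes, in that order (R = Rz(yaw) Ry(pitch) Rx(roll)).
In Python, from workcell import bot gives the robot as it stands. The module is installed in compiled form; this text tells all that it offers.
- The arm moves only by the shell command python3 -m crank 'ROWS' [OPENING] [FORCE]. ROWS is JSON, a list that holds one entry, the list of rows, each a list of 6 numbers: the shift along the world's x, y, z as a fraction of full scale, then the turn, a rotation vector about the world's x, y, z as a fraction of full scale. In form: [[[x, y, z, wx, wy, wz], ...]]. A call has 1 to 20 rows; each row shifts and turns the commanded pose from where the row before left it; what a row does not reach is not made up. Full scale, the value 1, is 20 mm for a shift and 0.12 rad for a turn. A row lasts 1/12 s, in which the tool goes at most 41.7 mm and 7.16 degrees, less where a joint would pass 70% of its speed; a pose out of reach is approached as far as the arm can. A call with a number of a shift or a turn outside -1 to 1 is refused whole. A call with a gripper value outside its range is refused whole. OPENING is the opening, from 0 (shut) to 1 (fully open), set as the call begins (- or left out, the last holds). The fingers move at their own pace and stop on an object; FORCE is the grip in N (left out, the last holds). Time passes only in rows, so rows that do not move let the fingers close. It gives the time, the measured TCP pose, the force, the opening and the grip force at its end, in the units of the state.
- bot.get_obs(): the state, without advancing time (a new reading comes with each control period).
- bot.camera(name): name is "scene" or "top"; returns the picture (480x640x3 uint8, red, green, blue); there is no depth.
- bot.camera_model(name): a dict with "vertical_fov" (degrees; the focal length in pixels is half the picture's height over the tangent of half this angle, whatever the lens; pixels are square), "cx", "cy" (the principal point, pixels), "R" (3x3) and "t" (3): a world point X has camera coordinates R X + t. Camera axes: x right, y down, z forward; pixel columns grow to the right and rows downward; lengths in m; the calibration is good to about 2 mm. A picture is of the moment at which its call begins. camera_model takes no time and is no camera call.
- bot.job_done(): hands the job in; it is judged then, once.
The state is a dict: "time": time; "q": joint angles; "qd": joint speeds; "joint_efforts": joint torques, N m; "ee_pos": TCP position; "tcp_rot": TCP orientation; "wrist_force": force on the tool from outside, world axes, zero at the start; "torque": the same for the moment, N m; "opening": finger opening in m; "grasp_force": force on a finger pad.
Only numpy, scipy, OpenCV 4.12 (cv2) and the standard library are available. Lean on these libraries where they do the work, as an engineer would, in place of code of your own. Each camera call takes 0.05 s, during which the arm holds its last target. There are 200 camera calls.

## Working session

There is one attempt and no reset: what is moved stays moved. The work goes in short steps, Python scripts to look and compute and a shell command to move; the robot and the scene stay as the last step left them, time stands still between calls to the robot, and variables do not carry over. Pictures are saved under pics/ and viewed, at most 14 in all, crops included, and the job is handed in when it is done.

```bash
mkdir -p pics
python3 - <<'E'
from workcell import bot
import cv2,numpy as np
for n in("scene","top"):
    im=bot.camera(n); cv2.imwrite(f"pics/{n}0.png",cv2.cvtColor(im,cv2.COLOR_RGB2BGR))
    m=bot.camera_model(n); print(n,m)
print(bot.get_obs())
E
```

```text
scene {'vertical_fov': 49.33847696388371, 'cx': 326.5654768900006, 'cy': 237.1034502388623, 'R': array([[-0.4532788 ,  0.89125385, -0.0143146 ],
       [ 0.5405037 ,  0.26205159, -0.79949028],
       [-0.70879763, -0.37012909, -0.60050844]]), 't': array([ 0.25752217, -0.25085268,  1.73251085])}
top {'vertical_fov': 42.6832495970276, 'cx': 306.85993920350853, 'cy': 229.93588651363353, 'R': array([[ 0.01657529, -0.9997643 , -0.01402145],
       [-0.99572885, -0.01523128, -0.09106081],
       [ 0.09082578,  0.01547092, -0.99574662]]), 't': array([0.01449297, 0.60105305, 1.83934588])}
{'time': 0.1, 'q': array([-7.29951545e+01,  5.01004841e+00,  1.00387035e+01,  9.51001245e+01,
        1.36486430e-03,  8.99978249e+01]), 'qd': array([-0.00626134, -0.01489717,  0.13874681, -0.01319905, -0.07468178,
        0.00440179]), 'joint_efforts': array([-2.39100937e-04, -5.21561801e+01,  4.65652192e+01,  1.59686554e-02,
       -3.00680858e-05, -6.99898465e-06]), 'ee_pos': array([ 0.16080074, -0.52577482,  0.24963121]), 'tcp_rot': array([-1.79928531e+02, -1.36757639e-03,  1.70070189e+01]), 'wrist_force': array([-0.6791513 , -1.04874789, -0.54510618]), 'torque': array([-0.02095463, -0.01540377,  0.04309339]), 'grasp_force': 0.0, 'opening': 0.0853243453210194}
```

View pics/scene0.png

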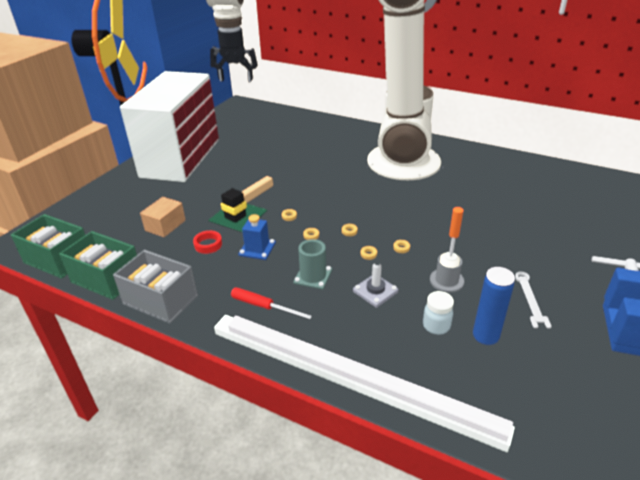

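View pics/top0.png

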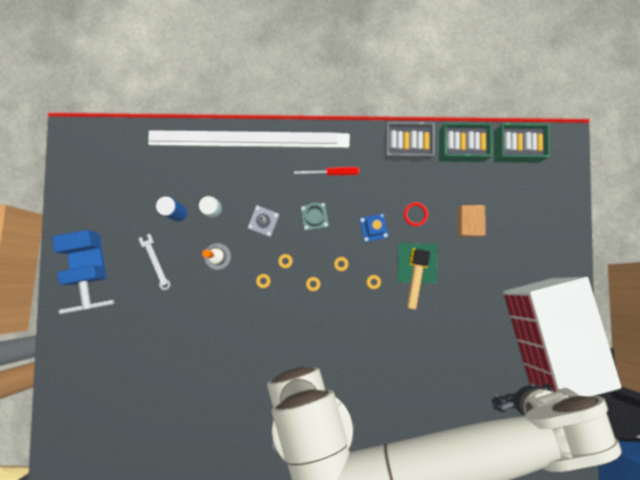

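The scene view shows five brass sleeves, at about (289,215), (311,234), (349,230), (369,253) and (401,246). In the top view they are at (286,261), (341,264), (263,281), (313,284) and (373,282). Other top-view positions are brush (210,256), housing (315,215), spindle (263,220), pin (376,226) and mallet head (421,258).

```bash
cat > h.py <<'E'
import cv2,numpy as np
def mdl(bot,n):
    m=bot.camera_model(n); f=240/np.tan(np.radians(m["vertical_fov"]/2)); return f,m["cx"],m["cy"],np.array(m["R"]),np.array(m["t"])
def ray(M,p):
    f,cx,cy,R,t=M; d=R.T@np.array([(p[0]-cx)/f,(p[1]-cy)/f,1]); return -R.T@t,d/np.linalg.norm(d)
def plane(M,p,z):
    o,d=ray(M,p); return o+d*(z-o[2])/d[2]
def tri(Ma,pa,Mb,pb):
    oa,a=ray(Ma,pa); ob,b=ray(Mb,pb)
    s=np.linalg.lstsq(np.c_[a,-b],ob-oa,rcond=None)[0]; A=oa+s[0]*a;B=ob+s[1]*b
    return (A+B)/2,np.linalg.norm(A-B)
def proj(M,X):
    f,cx,cy,R,t=M; c=R@np.array(X)+t; return np.array([cx+f*c[0]/c[2],cy+f*c[1]/c[2]])
def blobs(im,lo,hi,box=None,amin=8):
    h=cv2.cvtColor(im,cv2.COLOR_RGB2HSV); m=cv2.inRange(h,np.array(lo),np.array(hi))
    if box: k=np.zeros_like(m); k[box[1]:box[3],box[0]:box[2]]=255; m&=k
    n,l,s,c=cv2.connectedComponentsWithStats(m)
    return [(int(s[i][4]),c[i].round(1).tolist(),s[i][:4].tolist()) for i in range(1,n) if s[i][4]>=amin],m
E
python3 - <<'E'
from h import *
T=cv2.imread("pics/top0.png");S=cv2.imread("pics/scene0.png")
a=cv2.resize(T[185:315,150:470],(800,325),interpolation=cv2.INTER_CUBIC)
b=cv2.resize(S[175:305,185:475],(613,275),interpolation=cv2.INTER_CUBIC)
v=np.zeros((600,800,3),np.uint8);v[:325]=a;v[325:,:613]=b;cv2.imwrite("pics/c1.png",v)
for nm,im in(("top",T),("scene",S)):
    im=im[...,::-1].copy()
    print(nm,"brass",blobs(im,(14,110,110),(26,255,255))[0])
    print(nm,"orange",blobs(im,(4,180,120),(13,255,255))[0])
    print(nm,"greengrey",blobs(im,(65,25,50),(95,110,255))[0])
    print(nm,"bright",blobs(im,(0,0,140),(180,60,255),(190,170,480,320))[0])
    print(nm,"yellow",blobs(im,(24,170,120),(32,255,255))[0])
    print(nm,"wood",blobs(im,(10,60,110),(20,190,255),(180,170,480,320))[0])
E
```

```text
top brass [(86, [406.0, 140.1], [404, 132, 5, 18]), (101, [426.4, 140.6], [424, 132, 6, 18]), (84, [462.9, 141.1], [460, 133, 6, 17]), (85, [483.0, 141.0], [481, 133, 5, 17]), (88, [519.9, 141.7], [517, 133, 6, 18]), (87, [540.1, 142.0], [538, 134, 6, 17]), (4272, [17.0, 265.5], [0, 205, 42, 128]), (790, [471.1, 220.4], [458, 205, 27, 31]), (48, [376.4, 224.3], [373, 221, 8, 8]), (12, [412.5, 252.9], [411, 249, 4, 7]), (40, [207.0, 253.5], [203, 251, 9, 6]), (136, [285.0, 260.6], [278, 254, 15, 14]), (132, [340.8, 263.5], [334, 257, 14, 14]), (14, [411.2, 260.1], [410, 257, 3, 7]), (324, [414.9, 285.4], [408, 264, 17, 45]), (3251, [626.2, 321.7], [609, 264, 31, 127]), (136, [262.9, 280.4], [256, 274, 15, 14]), (134, [373.4, 281.6], [367, 275, 14, 14]), (133, [312.7, 283.5], [306, 277, 14, 14]), (795, [15.8, 379.5], [0, 364, 34, 34])]
top orange []
top greengrey [(11, [55.3, 120.5], [52, 119, 7, 4]), (49, [97.7, 126.8], [92, 120, 12, 15]), (9, [113.4, 121.2], [111, 120, 6, 3]), (16, [217.9, 122.1], [214, 121, 10, 4]), (18, [241.5, 125.2], [239, 121, 6, 9]), (9, [249.2, 122.3], [247, 1
[... 28226 characters left out ...]
 50]), (173, [290.6, 310.5], [271, 303, 41, 16]), (97, [231.9, 317.4], [220, 314, 28, 6])]
scene yellow [(289, [116.7, 16.2], [112, 0, 10, 35]), (334, [107.5, 50.1], [99, 35, 18, 31]), (288, [128.1, 62.3], [119, 43, 18, 39]), (80, [238.3, 208.3], [227, 202, 19, 13])]
scene wood [(351, [257.5, 188.7], [242, 176, 31, 27]), (81, [181.5, 213.5], [180, 202, 5, 22]), (126, [288.7, 214.4], [281, 208, 16, 13]), (44, [457.2, 210.1], [453, 208, 10, 7]), (29, [254.2, 220.1], [249, 217, 11, 6]), (141, [349.1, 229.6], [341, 223, 17, 14]), (127, [310.9, 233.2], [303, 227, 17, 13]), (110, [401.4, 246.7], [393, 239, 18, 15]), (39, [401.0, 244.8], [397, 242, 9, 6]), (155, [368.4, 252.5], [360, 245, 18, 15])]
```

View pics/c1.png

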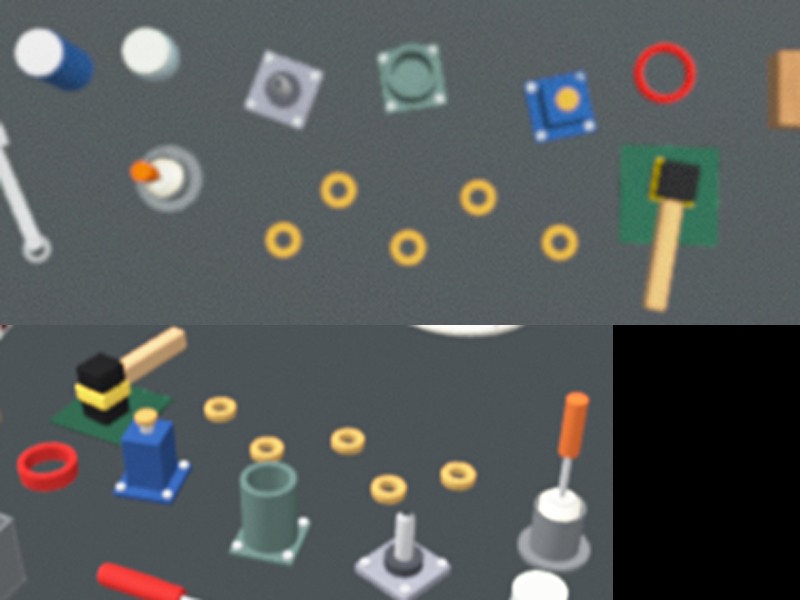

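The crop confirms five sleeves clear of each other. The brush stands almost straight in its cup, the mallet handle points towards the robot, and the bolts on the feet are visible for centring.

Run:
```python
from h import *
from workcell import bot
np.set_printoptions(precision=4,suppress=True)
T=cv2.imread("pics/top0.png")[...,::-1].copy();S=cv2.imread("pics/scene0.png")[...,::-1].copy()
MT,MS=mdl(bot,"top"),mdl(bot,"scene")
tp=[(373.4,281.6),(312.7,283.5),(340.8,263.5),(262.9,280.4),(285,260.6)]
sc=[(288.8,214.4),(349.2,229.4),(310.7,233.3),(401.2,245.9),(368.4,252.2)]
for a,b in zip(tp,sc): print("sl",plane(MT,a,.012)[:2],plane(MS,b,.009)[:2],*tri(MT,a,MS,b))
print("pin",*tri(MT,(376.4,225.2),MS,(253.7,218.5)),plane(MT,(376.4,224.6),.103))
print("bright top")
for box in((295,198,332,234),(242,200,285,245),(355,205,395,248)):
    print([(b[0],b[1],plane(MT,b[1],.008)[:2]) for b in blobs(T,(0,0,150),(180,70,255),box,2)[0]])
print("orange",blobs(T,(3,150,120),(16,255,255),(195,240,225,270),3)[0])
w,m=blobs(T,(10,60,110),(22,200,255),(400,262,430,315),20);print("wood",w)
p=np.argwhere(m)[:,::-1].astype(np.float32);r=cv2.minAreaRect(p);print(r)
for q in((408,307),(414.9,285.4),(419,268)):print("handle",plane(MT,q,.063)[:2])
bx=cv2.boxPoints(r);print("hbox",[plane(MT,q,.063)[:2] for q in bx])
print("black",[(b,plane(MT,b[1],.084)[:2]) for b in blobs(T,(0,0,0),(180,255,45),(405,240,435,275),20)[0]])
print("mat",[(b,plane(MT,b[1],.004)[:2]) for b in blobs(T,(60,110,40),(95,255,200),(390,235,445,295),50)[0]])
print("orangeS",blobs(S,(3,150,120),(16,255,255),(440,200,470,240),3)[0])
o=tri(MT,(206.5,253.5),MS,(456,222.3));print("brush handle",o)
for n,sq,bx in(("hold",T,(195,235,235,275)),):
    g=cv2.cvtColor(T,cv2.COLOR_RGB2GRAY);print(g[240:272:2,196:234:2])
```

```text
sl [ 0.4477 -0.1804] [ 0.4466 -0.1815] [ 0.4478 -0.1806  0.01  ] 0.00018446333698190573
sl [0.4389 0.0038] [0.4376 0.0026] [0.4391 0.0036 0.0103] 0.000604493052472538
sl [ 0.5011 -0.0808] [ 0.4987 -0.083 ] [ 0.5013 -0.0812  0.0113] 0.0007049095920389414
sl [0.4458 0.1556] [0.4447 0.1545] [0.446  0.1553 0.0102] 0.0008800849540170343
sl [0.5072 0.0895] [0.5059 0.0885] [0.5073 0.0893 0.0103] 0.0005010337085026746
pin [ 0.6115 -0.1803  0.0987] 0.0009107640067550597 [ 0.6126 -0.1794  0.103 ]
bright top
[(37, [323.0, 207.6], array([ 0.6724, -0.0242])), (30, [303.8, 208.0], array([0.6703, 0.0349])), (138, [313.7, 215.8], array([0.6465, 0.004 ])), (33, [324.8, 223.3], array([ 0.6238, -0.0304])), (30, [306.6, 226.6], array([0.6128, 0.0253]))]
[(445, [263.1, 220.4], array([0.6299, 0.1596])), (10, [263.6, 218.3], array([0.6365, 0.1582]))]
[(15, [361.7, 219.3], array([ 0.6379, -0.1436])), (29, [376.4, 224.1], array([ 0.6238, -0.1887])), (11, [385.4, 234.9], array([ 0.5909, -0.2165])), (9, [366.0, 239.0], array([ 0.5774, -0.1572]))]
orange [(59, [207.0, 253.3], [202, 250, 11, 7])]
wood [(437, [41
[... 1138 characters left out ...]
 129 129 213 241 242 245 222 127 140 157 129
   96]
 [ 92  93  93 104 142 147 133 108 132 203 238 240 243 217 126 137 158 134
   96]
 [ 91  92  94  92 120 143 156 182 220 231 234 234 235 182 113 142 154 130
   92]
 [ 94  91  90  91 112 147 165 207 227 228 225 226 203 134 116 149 152 114
   93]
 [ 92  94  91  93  97 135 157 167 194 209 205 176 128 105 135 158 140 101
   91]
 [ 92  91  94  87  92 109 145 154 153 154 139 117 114 138 156 152 114  91
   90]
 [ 94  92  90  94  91  90 115 145 156 155 151 151 153 157 146 114  94  91
   92]
 [ 93  92  91  93  93  90  93 108 129 143 149 150 139 131 107  94  91  92
   95]
 [ 91  92  93  92  90  95  89  93  94 101 101 105  97  93  92  91  94  90
   93]]
```

```bash
python3 -m crank '[[[0.4,0.9,0.06,0,0,0.265],[0.4,0.9,0.06,0,0,0.265],[0.4,0.9,0.06,0,0,0.265],[0.4,0.9,0.06,0,0,0.265],[0.4,0.9,0.06,0,0,0.265],[0.4,0.9,0.06,0,0,0.265],[0.4,0.9,0.06,0,0,0.265],[0.4,0.9,0.06,0,0,0.265],[0.4,0.9,0.06,0,0,0.265],[0.4,0.9,0.06,0,0,0.265],[0.4,0.9,0.06,0,0,0.265],[0.4,0.9,0.06,0,0,0.265],[0.4,0.9,0.06,0,0,0.265],[0.4,0.9,0.06,0,0,0.265],[0.4,0.9,0.06,0,0,0.265],[0.4,0.9,0.06,0,0,0.265],[0.4,0.9,0.06,0,0,0.265],[0.4,0.9,0.06,0,0,0.265],[0.4,0.9,0.06,0,0,0.265],[0.4,0.9,0.06,0,0,0.265]]]' 1 40
python3 -m crank '[[[0.4,0.9,0.06,0,0,0.265],[0.4,0.9,0.06,0,0,0.265],[0.4,0.9,0.06,0,0,0.265],[0.4,0.9,0.06,0,0,0.265],[0.4,0.9,0.06,0,0,0.265],[0.4,0.9,0.06,0,0,0.265],[0.4,0.9,0.06,0,0,0.265],[0.4,0.9,0.06,0,0,0.265],[0.4,0.9,0.06,0,0,0.265],[0.4,0.9,0.06,0,0,0.265],[0.4,0.9,0.06,0,0,0.265],[0.4,0.9,0.06,0,0,0.265],[0.4,0.9,0.06,0,0,0.265],[0.4,0.9,0.06,0,0,0.265],[0.4,0.9,0.06,0,0,0.265],[0.4,0.9,0.06,0,0,0.265],[0.4,0.9,0.06,0,0,0.265],[0.4,0.9,0.06,0,0,0.265],[0.4,0.9,0.06,0,0,0.265],[0.4,0.9,0.06,0,0,0.265]]]'
python3 - <<'E'
from h import *
from workcell import bot
np.set_printoptions(precision=4,suppress=True)
o=bot.get_obs();print(o["q"],o["ee_pos"],o["tcp_rot"])
T=cv2.imread("pics/top0.png")[...,::-1].copy();S=cv2.imread("pics/scene0.png")[...,::-1].copy()
MT,MS=mdl(bot,"top"),mdl(bot,"scene")
big=lambda im,x0,y0,x1,y1:cv2.resize(im[y0:y1,x0:x1],None,fx=6,fy=6,interpolation=cv2.INTER_CUBIC)
# holder disc & foot outlines in top view: differs from bench
g=cv2.cvtColor(T,cv2.COLOR_RGB2GRAY)
def outl(n,x0,y0,x1,y1,z,f):
    m=(cv2.GaussianBlur(g[y0:y1,x0:x1],(3,3),0)>118).astype(np.uint8); m=cv2.morphologyEx(m,cv2.MORPH_CLOSE,np.ones((5,5)))
    c=max(cv2.findContours(m,0,1)[0],key=cv2.contourArea); c=c+np.array([x0,y0])
    r=f(c); print(n,r,plane(MT,r[0],z)[:2])
outl("spindle foot",240,198,288,248,.012,cv2.minAreaRect)
outl("housing foot",292,196,336,238,.008,cv2.minAreaRect)
outl("holder",195,236,236,276,.006,lambda c:cv2.fitEllipse(c[c[:,0,0]>206]))
# expected pixels for model points, to check
for n,X in(("spindle tip",(.630,.158,.086)),("holder rim",(.505,.275,.065)),("brush top",(.5175,.299,.206))):print(n,proj(MT,X),proj(MS,X))
a=big(T,240,190,340,245);b=big(S,350,250,470,310)[:, :800]
v=np.zeros((600,800,3),np.uint8);v[:300,:600]=a[:300];v[300:,:720]=b[:300];cv2.imwrite("pics/c2.png",v[...,::-1])
E
```

```text
time: 1.77
ee_pos: [0.321, -0.165, 0.2742]
tcp_rot: [-180.0, 0.0, 53.5]
wrist_force: [0.2, 0.6, -0.3]
opening: 0.0854
grasp_force: 0.0
time: 3.43
ee_pos: [0.4811, 0.195, 0.2979]
tcp_rot: [-180.0, 0.0, 90.0]
wrist_force: [1.0, -0.1, 1.0]
opening: 0.0854
grasp_force: 0.0
[ 22.0664   2.1033  12.418  100.3551  -0.0016 112.0848] [0.4811 0.195  0.2979] [-179.9631    0.0167   89.9817]
spindle foot ((263.17828369140625, 220.5415496826172), (26.199687957763672, 26.044355392456055), 21.250505447387695) [0.6291 0.159 ]
housing foot ((314.1094970703125, 215.69326782226562), (26.045753479003906, 25.47389030456543), 81.02737426757812) [0.6469 0.0028]
holder ((217.21099853515625, 255.998291015625), (25.72022247314453, 26.21834945678711), 41.19269561767578) [0.5182 0.2982]
spindle tip [261.3908 217.5742] [376.1346 264.7947]
holder rim [221.7002 259.5931] [442.0977 254.9762]
brush top [205.2968 252.6902] [458.8867 210.5532]
```

View pics/c2.png

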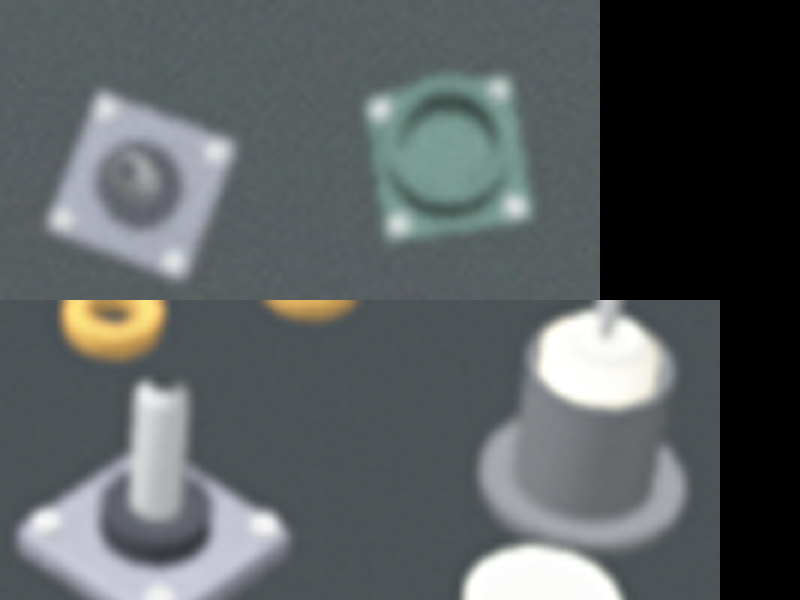

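Holder centre is (0.518, 0.298), the brush is upright, spindle is about (0.629, 0.159) and housing about (0.6465, 0.0025). The crop agrees with these: spindle tip at scene (376.7, 264.5).

```bash
python3 -m crank '[[[0.31,0.86,0,0,0,0],[0.31,0.86,0,0,0,0],[0.31,0.86,0,0,0,0],[0.31,0.86,0,0,0,0],[0.31,0.86,0,0,0,0],[0.31,0.86,0,0,0,0],[0,0,0,0,0,0],[0,0,-0.95,0,0,0],[0,0,-0.95,0,0,0],[0,0,-0.95,0,0,0],[0,0,-0.95,0,0,0],[0,0,-0.95,0,0,0],[0,0,-0.95,0,0,0],[0,0,-0.95,0,0,0],[0,0,0,0,0,0]]]' 1 60
python3 -m crank '[[[0,0,0,0,0,0],[0,0,0,0,0,0],[0,0,0,0,0,0],[0,0,0,0,0,0],[0,0,0,0,0,0],[0,0,0,0,0,0],[0,0,0,0,0,0],[0,0,0,0,0,0],[0,0,0,0,0,0],[0,0,0,0,0,0],[0,0,0,0,0,0],[0,0,0,0,0,0]]]' 0 60
```

```text
time: 4.68
ee_pos: [0.5165, 0.296, 0.1611]
tcp_rot: [-179.7, 0.2, 89.9]
wrist_force: [-0.3, 0.3, -0.2]
opening: 0.0852
grasp_force: 0.0
time: 5.68
ee_pos: [0.5178, 0.2975, 0.1663]
tcp_rot: [180.0, -0.0, 89.9]
wrist_force: [-2.7, 0.8, 5.4]
opening: 0.0205
grasp_force: 59.1
```

```bash
python3 -m crank '[[[0,0,0.5,0,0,0],[0,0,0.9,0,0,0],[0,0,0.9,0,0,0],[0,0,0.9,0,0,0],[0,0,0.9,0,0,0],[0,0,0.9,0,0,0],[0,0,0.9,0,0,0],[0,0,0.5,0,0,0],[0,0,0,0,0,0]]]'
python3 -m crank '[[[0.4,-0.92,0,0,0,0],[0.4,-0.92,0,0,0,0],[0.4,-0.92,0,0,0,0],[0.4,-0.92,0,0,0,0],[0.4,-0.92,0,0,0,0],[0.4,-0.92,0,0,0,0],[0.4,-0.92,0,0,0,0],[0.4,-0.92,0,0,0,0],[0.4,-0.92,0,0,0,0],[0.4,-0.92,0,0,0,0],[0.4,-0.92,0,0,0,0],[0.4,-0.92,0,0,0,0],[0.4,-0.92,0,0,0,0],[0.4,-0.92,0,0,0,0],[0.4,-0.92,0,0,0,0],[0.4,-0.92,0,0,0,0],[0,0,0,0,0,0],[0,0,0,0,0,0]]]'
python3 - <<'E'
from h import *
from workcell import bot
for n,b in(("top",(240,180,360,300)),("scene",(250,100,370,300))):
    im=bot.camera(n);c=cv2.resize(im[b[1]:b[3],b[0]:b[2]],(300 if n=="scene" else 480,500 if n=="scene" else 480))
    v=c if n=="top" else v; 
    if n=="scene": w=np.zeros((500,780,3),np.uint8);w[:480,:480]=v;w[:,480:]=c;cv2.imwrite("pics/g1.png",w[...,::-1])
print(bot.get_obs()["ee_pos"])
E
```

```text
time: 6.43
ee_pos: [0.5186, 0.2975, 0.2964]
tcp_rot: [179.8, -0.1, 89.9]
wrist_force: [0.5, -0.1, -0.6]
opening: 0.0211
grasp_force: 58.7
time: 7.93
ee_pos: [0.6462, 0.002, 0.2923]
tcp_rot: [-179.9, 0.0, 89.8]
wrist_force: [0.1, -0.4, -1.6]
opening: 0.0206
grasp_force: 58.7
[0.64585401 0.00326918 0.29285162]
```

View pics/g1.png

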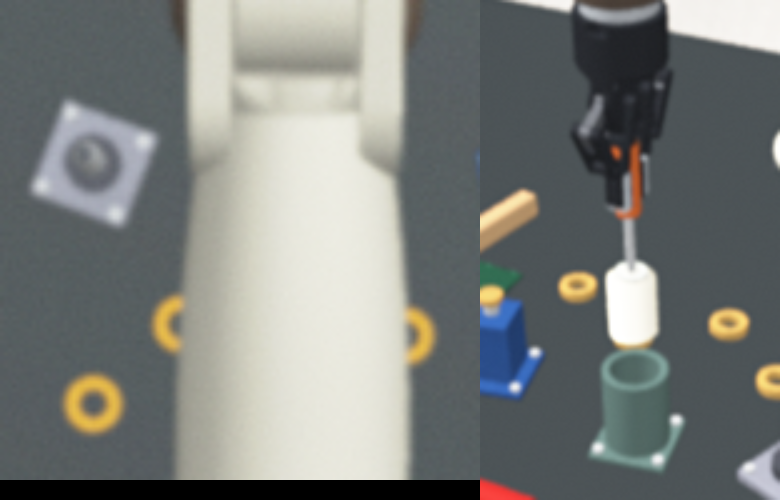

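The brush hangs straight, with its end at crop (632,340) just above the bore, whose rim centre is at (635,370).

```bash
python3 -m crank '[[[0,0,-0.5,0,0,0],[0,0,-0.8,0,0,0],[0,0,-0.8,0,0,0],[0,0,-0.8,0,0,0],[0,0,-0.8,0,0,0],[0,0,-0.8,0,0,0],[0,0,-0.8,0,0,0],[0,0,-0.5,0,0,0],[0,0,0,0,0,0],[0,0,0,0,0,0],[0,0,0,0,0,0]]]'
```

```text
time: 8.95
ee_pos: [0.6463, 0.0032, 0.1785]
tcp_rot: [179.9, -0.0, 89.9]
wrist_force: [-0.2, 0.6, -1.3]
opening: 0.0203
grasp_force: 58.7
```

```bash
python3 -m crank '[[[0,0,-0.25,0,0,0],[0,0,0,0,0,0],[0,0,0,0,0,0],[0,0,0,0,0,0],[0,0,0.8,0,0,0],[0,0,0.8,0,0,0],[0,0,0.8,0,0,0],[0,0,0.8,0,0,0],[0,0,0,0,0,0],[0,0,0,0,0,0],[0,0,0,0,0,0]]]'
python3 -m crank '[[[0,0,-0.8,0,0,0],[0,0,-0.8,0,0,0],[0,0,-0.8,0,0,0],[0,0,-0.8,0,0,0],[0,0,0,0,0,0],[0,0,0,0,0,0],[0,0,0,0,0,0],[0,0,0,0,0,0]]]'
python3 -m crank '[[[0,0,0.8,0,0,0],[0,0,0.8,0,0,0],[0,0,0.8,0,0,0],[0,0,0.8,0,0,0],[0,0,0,0,0,0],[0,0,0,0,0,0],[0,0,0,0,0,0]]]'
python3 -m crank '[[[0,0,-0.8,0,0,0],[0,0,-0.8,0,0,0],[0,0,-0.8,0,0,0],[0,0,-0.8,0,0,0],[0,0,0,0,0,0],[0,0,0,0,0,0],[0,0,0,0,0,0],[0,0,0,0,0,0]]]'
```

```text
time: 9.87
ee_pos: [0.646, 0.0028, 0.2353]
tcp_rot: [-179.9, 0.0, 89.9]
wrist_force: [-0.8, -0.1, -2.1]
opening: 0.0207
grasp_force: 58.7
time: 10.53
ee_pos: [0.6462, 0.0029, 0.173]
tcp_rot: [180.0, -0.0, 89.9]
wrist_force: [-0.9, -0.5, -1.0]
opening: 0.0207
grasp_force: 58.6
time: 11.12
ee_pos: [0.6461, 0.0029, 0.2355]
tcp_rot: [-180.0, 0.0, 89.9]
wrist_force: [-0.0, -0.5, -1.2]
opening: 0.0204
grasp_force: 58.7
time: 11.78
ee_pos: [0.6464, 0.0029, 0.1732]
tcp_rot: [179.9, -0.0, 89.9]
wrist_force: [0.5, -0.5, -1.4]
opening: 0.0205
grasp_force: 59.3
```

```bash
python3 -m crank '[[[0,0,0.5,0,0,0],[0,0,0.9,0,0,0],[0,0,0.9,0,0,0],[0,0,0.9,0,0,0],[0,0,0.9,0,0,0],[0,0,0.9,0,0,0],[0,0,0.9,0,0,0],[0,0,0.1,0,0,0],[0,0,0,0,0,0]]]'
python3 -m crank '[[[-0.4,0.92,0,0,0,0],[-0.4,0.92,0,0,0,0],[-0.4,0.92,0,0,0,0],[-0.4,0.92,0,0,0,0],[-0.4,0.92,0,0,0,0],[-0.4,0.92,0,0,0,0],[-0.4,0.92,0,0,0,0],[-0.4,0.92,0,0,0,0],[-0.4,0.92,0,0,0,0],[-0.4,0.92,0,0,0,0],[-0.4,0.92,0,0,0,0],[-0.4,0.92,0,0,0,0],[-0.4,0.92,0,0,0,0],[-0.4,0.92,0,0,0,0],[-0.4,0.92,0,0,0,0],[-0.4,0.92,0,0,0,0],[0,0,0,0,0,0],[0,0,0,0,0,0]]]'
python3 -m crank '[[[0,0,-0.5,0,0,0],[0,0,-0.8,0,0,0],[0,0,-0.8,0,0,0],[0,0,-0.8,0,0,0],[0,0,-0.8,0,0,0],[0,0,-0.8,0,0,0],[0,0,-0.8,0,0,0],[0,0,-0.4,0,0,0],[0,0,0,0,0,0],[0,0,0,0,0,0],[0,0,0,0,0,0]]]'
```

```text
time: 12.53
ee_pos: [0.6466, 0.0029, 0.2942]
tcp_rot: [179.8, -0.0, 89.9]
wrist_force: [-0.3, -0.3, -1.6]
opening: 0.0206
grasp_force: 59.4
time: 14.03
ee_pos: [0.5175, 0.2979, 0.2912]
tcp_rot: [-179.9, 0.0, 90.0]
wrist_force: [0.6, -0.2, -0.9]
opening: 0.0205
grasp_force: 59.3
time: 14.95
ee_pos: [0.5184, 0.2971, 0.1793]
tcp_rot: [179.9, -0.0, 89.9]
wrist_force: [-0.5, 0.4, -1.0]
opening: 0.0208
grasp_force: 59.3
```

Lower to the floor, let go, and retreat upwards.

```bash
python3 -m crank '[[[0,0,-0.4,0,0,0],[0,0,-0.2,0,0,0],[0,0,0,0,0,0],[0,0,0,0,0,0]]]'
python3 -m crank '[[[0,0,0,0,0,0],[0,0,0,0,0,0],[0,0,0,0,0,0],[0,0,0,0,0,0],[0,0,0,0,0,0],[0,0,0,0,0,0],[0,0,0,0,0,0],[0,0,0.6,0,0,0],[0,0,0.9,0,0,0],[0,0,0.9,0,0,0],[0,0,0.9,0,0,0],[0,0,0.9,0,0,0],[0,0,0.9,0,0,0],[0,0,0,0,0,0]]]' 1
python3 -m crank '[[[-0.7,-0.4,0,0,0,0],[-0.7,-0.4,0,0,0,0],[-0.7,-0.4,0,0,0,0],[-0.7,-0.4,0,0,0,0],[-0.7,-0.4,0,0,0,0],[-0.7,-0.4,0,0,0,0],[-0.7,-0.4,0,0,0,0],[-0.7,-0.4,0,0,0,0],[-0.7,-0.4,0,0,0,0],[-0.7,-0.4,0,0,0,0],[0,0,0,0,0,0]]]'
cat >> h.py <<'E'
def look(bot,name=None):
    T=bot.camera("top");S=bot.camera("scene");MT,MS=mdl(bot,"top"),mdl(bot,"scene")
    t=[b for b in blobs(T,(14,110,110),(26,255,255),(240,235,400,310),60)[0]]
    s=[b for b in blobs(S,(14,110,110),(26,255,255),(270,200,420,270),70)[0]]
    for b in t:
        P=plane(MT,b[1],.012); q=[tri(MT,b[1],MS,c[1]) for c in s]
        q=[x for x in q if x[1]<.004 and np.linalg.norm(x[0][:2]-P[:2])<.01]
        print(b[0],b[1],P[:2].round(4),[(x[0].round(4),round(x[1],4)) for x in q])
    if name: cv2.imwrite(f"pics/{name}_t.png",T[...,::-1]);cv2.imwrite(f"pics/{name}_s.png",S[...,::-1])
    return T,S
E
python3 - <<'E'
from h import *
from workcell import bot
T,S=look(bot,"l1"); print(bot.get_obs()["ee_pos"])
c=np.zeros((480,800,3),np.uint8);c[:,:400]=cv2.resize(S[180:300,400:500],(400,480));c[:,400:]=cv2.resize(T[200:320,180:280],(400,480));cv2.imwrite("pics/l1c.png",c[...,::-1])
E
```

```text
time: 15.28
ee_pos: [0.5179, 0.2972, 0.166]
tcp_rot: [-180.0, 0.0, 89.9]
wrist_force: [0.8, 0.5, -1.8]
opening: 0.0206
grasp_force: 59.3
time: 16.45
ee_pos: [0.5186, 0.2976, 0.2732]
tcp_rot: [179.7, -0.2, 89.9]
wrist_force: [0.7, 0.2, 1.7]
opening: 0.0856
grasp_force: 0.0
time: 17.37
ee_pos: [0.3763, 0.2163, 0.2693]
tcp_rot: [180.0, -0.0, 89.9]
wrist_force: [-0.9, -0.4, -0.1]
opening: 0.0854
grasp_force: 0.0
135 [285.0, 260.6] [0.5072 0.0895] [(array([0.5073, 0.0893, 0.0103]), np.float64(0.0005))]
136 [340.8, 263.5] [ 0.5011 -0.0808] [(array([ 0.5012, -0.081 ,  0.0116]), np.float64(0.0004))]
137 [262.9, 280.5] [0.4455 0.1556] [(array([0.4457, 0.1553, 0.01  ]), np.float64(0.001))]
137 [373.4, 281.6] [ 0.4477 -0.1804] [(array([ 0.4478, -0.1806,  0.01  ]), np.float64(0.0002))]
132 [312.8, 283.5] [0.4389 0.0035] [(array([0.439 , 0.0034, 0.0102]), np.float64(0.0003))]
[0.37807923 0.21725517 0.26878983]
```

View pics/l1c.png

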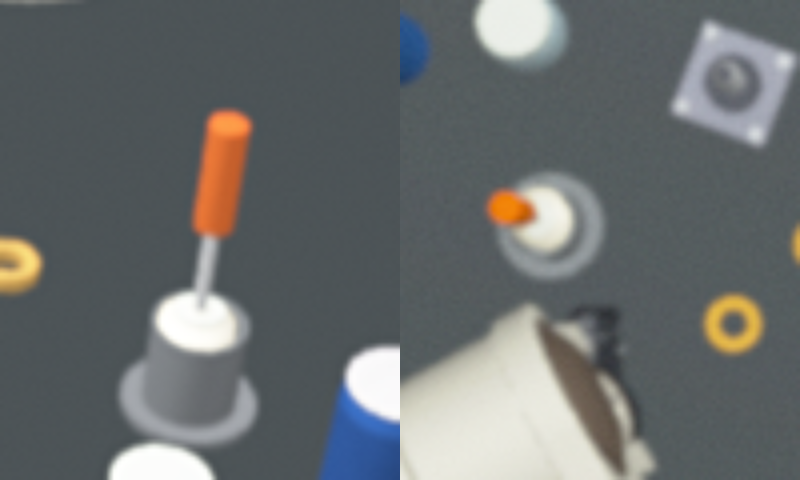

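The brush stands upright in its cup (orange top at crop (230,120)). All five sleeves are where they were. Next is the first sleeve, at (0.4457, 0.1554).

```bash
python3 -m crank '[[[0.68,-0.62,-0.8,0,0,0],[0.68,-0.62,-0.8,0,0,0],[0.68,-0.62,-0.8,0,0,0],[0.68,-0.62,-0.8,0,0,0],[0.68,-0.62,-0.8,0,0,0],[0,0,-0.95,0,0,0],[0,0,-0.95,0,0,0],[0,0,-0.95,0,0,0],[0,0,-0.95,0,0,0],[0,0,-0.95,0,0,0],[0,0,-0.95,0,0,0],[0,0,-0.8,0,0,0],[0,0,-0.5,0,0,0],[0,0,0,0,0,0],[0,0,0,0,0,0],[0,0,0,0,0,0]]]' 0.75 40
```

```text
time: 18.8
ee_pos: [0.4468, 0.1555, 0.0492]
tcp_rot: [179.9, -0.0, 89.9]
wrist_force: [0.7, -0.9, -0.7]
opening: 0.0639
grasp_force: 0.0
```

```bash
python3 -m crank '[[[-0.05,0,-0.5,0,0,0],[0,0,-0.5,0,0,0],[0,0,-0.3,0,0,0],[0,0,0,0,0,0],[0,0,0,0,0,0]]]'
python3 -m crank '[[[0,0,0,0,0,0],[0,0,0,0,0,0],[0,0,0,0,0,0],[0,0,0,0,0,0],[0,0,0,0,0,0],[0,0,0,0,0,0],[0,0,0,0,0,0]]]' 0 40
```

```text
time: 19.22
ee_pos: [0.4446, 0.1551, 0.0217]
tcp_rot: [-179.9, 0.0, 89.9]
wrist_force: [0.2, -0.1, 0.2]
opening: 0.0641
grasp_force: 0.0
time: 19.8
ee_pos: [0.4454, 0.1554, 0.023]
tcp_rot: [179.9, -0.0, 89.9]
wrist_force: [-1.4, -1.1, 5.5]
opening: 0.0395
grasp_force: 40.8
```

```bash
python3 -m crank '[[[0,0,0.5,0,0,0],[0,0,0.95,0,0,0],[0,0,0.95,0,0,0],[0,0,0.95,0,0,0],[0,0,0.95,0,0,0],[0,0,0.95,0,0,0],[0,0,0,0,0,0],[0.92,0.02,0,0,0,0],[0.92,0.02,0,0,0,0],[0.92,0.02,0,0,0,0],[0.92,0.02,0,0,0,0],[0.92,0.02,0,0,0,0],[0.92,0.02,0,0,0,0],[0.92,0.02,0,0,0,0],[0.92,0.02,0,0,0,0],[0.92,0.02,0,0,0,0],[0.92,0.02,0,0,0,0],[0,0,0,0,0,0],[0,0,0,0,0,0],[0,0,0,0,0,0]]]'
python3 - <<'E'
from h import *
from workcell import bot
S=bot.camera("scene");M=mdl(bot,"scene");o=bot.get_obs();e=o["ee_pos"];print(e,o["opening"])
print(blobs(S,(14,110,110),(26,255,255),(340,210,420,275),20)[0],proj(M,(e[0],e[1],e[2]-.017)),"axis",[proj(M,(.629,.159,z)).round(1) for z in(.03,.086,.11)])
c=cv2.resize(S[210:310,320:440],(720,600),interpolation=cv2.INTER_CUBIC);cv2.imwrite("pics/s1.png",c[...,::-1])
E
```

```text
time: 21.47
ee_pos: [0.6284, 0.1592, 0.1268]
tcp_rot: [-179.9, 0.0, 89.9]
wrist_force: [-1.4, 0.3, -0.6]
opening: 0.0394
grasp_force: 40.6
[0.62829845 0.15922689 0.12711412] 0.039212330810132236
[(154, [349.2, 229.4], [342, 224, 16, 12]), (57, [363.6, 253.5], [360, 248, 8, 11]), (102, [381.9, 255.4], [378, 248, 9, 16])] [377.40344149 256.18422475] axis [array([375.7, 283.2]), array([376.7, 264.7]), array([377.2, 256.4])]
```

View pics/s1.png

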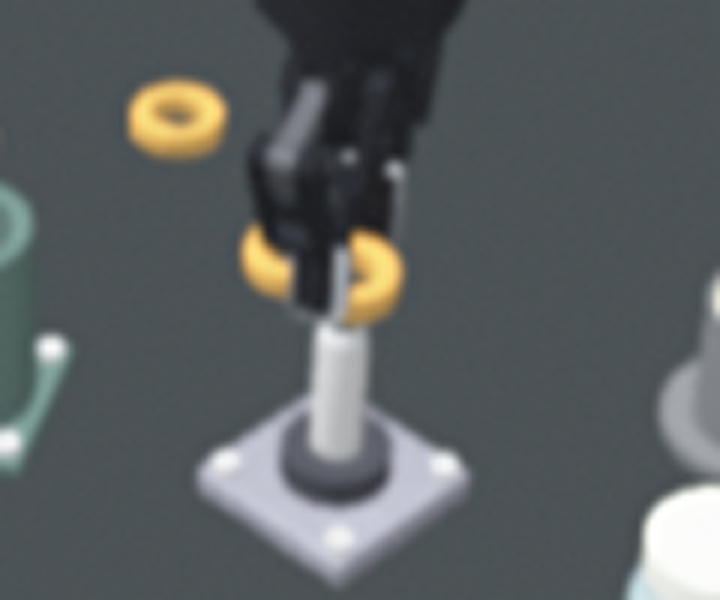

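The held sleeve's right edge is at crop x=403 and the shaft axis at x=340. That puts the sleeve within about 1 mm of the axis; the left brass patch is another sleeve behind it. Lowering.

```bash
python3 -m crank '[[[0,0,-0.4,0,0,0],[0,0,-0.4,0,0,0],[0,0,-0.4,0,0,0],[0,0,-0.4,0,0,0],[0,0,0,0,0,0]]]'
python3 -m crank '[[[0,0,-0.5,0,0,0],[0,0,-0.5,0,0,0],[0,0,-0.5,0,0,0],[0,0,-0.5,0,0,0],[0,0,-0.1,0,0,0],[0,0,0,0,0,0],[0,0,0,0,0,0]]]'
```

```text
time: 21.93
ee_pos: [0.6278, 0.159, 0.0927]
tcp_rot: [-179.8, 0.0, 89.9]
wrist_force: [-1.0, -0.2, -1.6]
opening: 0.0395
grasp_force: 41.0
time: 22.52
ee_pos: [0.6281, 0.1591, 0.0526]
tcp_rot: [-179.9, 0.0, 89.9]
wrist_force: [-5.9, 0.1, -4.5]
opening: 0.0397
grasp_force: 40.7
```

```bash
python3 -m crank '[[[-0.05,0,-0.15,0,0,0],[0,0,0,0,0,0],[0,0,0,0,0,0]]]'
python3 -m crank '[[[0,0,0,0,0,0],[0,0,0,0,0,0],[0,0,0,0,0,0],[0,0,0,0,0,0],[0,0,0.3,0,0,0],[0,0,0.9,0,0,0],[0,0,0.9,0,0,0],[0,0,0.9,0,0,0],[0,0,0.9,0,0,0],[0,0,0.9,0,0,0],[-0.8,-0.6,0,0,0,0],[-0.8,-0.6,0,0,0,0],[-0.8,-0.6,0,0,0,0],[-0.8,-0.6,0,0,0,0],[-0.8,-0.6,0,0,0,0],[-0.8,-0.6,0,0,0,0],[0,0,0,0,0,0],[0,0,0,0,0,0]]]' 0.75
python3 - <<'E'
from h import *
from workcell import bot
T,S=look(bot,"l2"); print(bot.get_obs()["ee_pos"])
c=np.zeros((480,800,3),np.uint8);c[:,:400]=cv2.resize(S[230:330,330:413],(400,480));c[:,400:]=cv2.resize(T[190:250,238:288],(400,480));cv2.imwrite("pics/l2c.png",c[...,::-1])
E
```

```text
time: 22.77
ee_pos: [0.628, 0.1593, 0.0506]
tcp_rot: [-180.0, -0.0, 89.9]
wrist_force: [-3.5, 0.3, -1.4]
opening: 0.039
grasp_force: 41.1
time: 24.27
ee_pos: [0.5321, 0.087, 0.1474]
tcp_rot: [179.9, -0.0, 89.8]
wrist_force: [0.2, -0.0, 0.2]
opening: 0.0642
grasp_force: 0.0
132 [340.8, 263.5] [ 0.5011 -0.0808] [(array([ 0.5012, -0.081 ,  0.0116]), np.float64(0.0004))]
134 [373.4, 281.6] [ 0.4477 -0.1804] [(array([ 0.4478, -0.1806,  0.01  ]), np.float64(0.0002))]
131 [312.8, 283.5] [0.4389 0.0035] [(array([0.439 , 0.0034, 0.0099]), np.float64(0.0003))]
[0.53271376 0.08754889 0.14681901]
```

View pics/l2c.png

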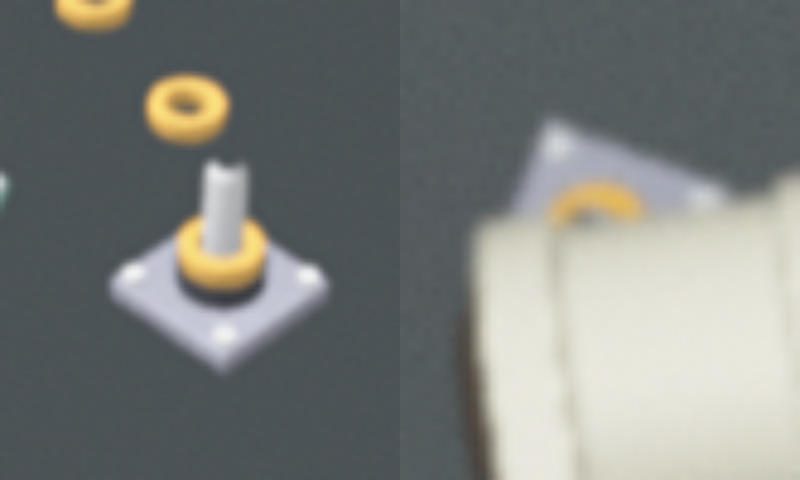

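First sleeve is seated on the shoulder (crop (222,255)). The next sleeve is unchanged at scene (368.8, 252.5).

```bash
python3 -m crank '[[[-0.63,0.05,0,0,0,0],[-0.63,0.05,0,0,0,0],[0,0,-0.95,0,0,0],[0,0,-0.95,0,0,0],[0,0,-0.95,0,0,0],[0,0,-0.95,0,0,0],[0,0,-0.95,0,0,0],[0,0,-0.7,0,0,0],[0,0,-0.5,0,0,0],[0,0,-0.25,0,0,0],[0,0,0,0,0,0],[0,0,0,0,0,0],[0,0,0,0,0,0]]]' 0.75
python3 -m crank '[[[0,0,0,0,0,0],[0,0,0,0,0,0],[0,0,0,0,0,0],[0,0,0,0,0,0],[0,0,0,0,0,0],[0,0,0,0,0,0],[0,0,0,0,0,0]]]' 0 40
python3 -m crank '[[[0,0,0.5,0,0,0],[0,0,0.95,0,0,0],[0,0,0.95,0,0,0],[0,0,0.95,0,0,0],[0,0,0.95,0,0,0],[0,0,0.95,0,0,0],[0,0,0,0,0,0],[0.85,0.5,0,0,0,0],[0.85,0.5,0,0,0,0],[0.85,0.5,0,0,0,0],[0.85,0.5,0,0,0,0],[0.85,0.5,0,0,0,0],[0.85,0.5,0,0,0,0],[0.85,0.5,0,0,0,0],[0,0,0,0,0,0],[0,0,0,0,0,0],[0,0,0,0,0,0]]]'
```

```text
time: 25.45
ee_pos: [0.5076, 0.0895, 0.0233]
tcp_rot: [179.9, -0.0, 89.9]
wrist_force: [-0.1, -0.2, 0.8]
opening: 0.0642
grasp_force: 0.0
time: 26.03
ee_pos: [0.5073, 0.0893, 0.0234]
tcp_rot: [179.9, -0.0, 89.9]
wrist_force: [-1.1, 0.3, 6.2]
opening: 0.0393
grasp_force: 40.3
time: 27.45
ee_pos: [0.6253, 0.159, 0.127]
tcp_rot: [-179.9, 0.0, 89.9]
wrist_force: [0.9, 0.1, -0.4]
opening: 0.0394
grasp_force: 40.7
```

```bash
python3 -m crank '[[[0.09,0,0,0,0,0],[0,0,0,0,0,0],[0,0,-0.4,0,0,0],[0,0,-0.4,0,0,0],[0,0,-0.4,0,0,0],[0,0,-0.4,0,0,0],[0,0,0,0,0,0]]]'
python3 -m crank '[[[0,0,-0.4,0,0,0],[0,0,-0.4,0,0,0],[0,0,-0.4,0,0,0],[0,0,-0.2,0,0,0],[0,0,0,0,0,0],[0,0,0,0,0,0]]]'
```

```text
time: 28.03
ee_pos: [0.6266, 0.1589, 0.0925]
tcp_rot: [-179.8, 0.0, 89.9]
wrist_force: [-0.7, -0.4, -0.6]
opening: 0.0394
grasp_force: 40.7
time: 28.53
ee_pos: [0.6275, 0.1592, 0.067]
tcp_rot: [-180.0, 0.0, 89.9]
wrist_force: [0.1, -1.2, -0.3]
opening: 0.0392
grasp_force: 40.7
```

```bash
python3 -m crank '[[[0,0,-0.2,0,0,0],[0,0,0,0,0,0],[0,0,0,0,0,0]]]'
python3 -m crank '[[[0,0,0,0,0,0],[0,0,0,0,0,0],[0,0,0,0,0,0],[0,0,0,0,0,0],[0,0,0.3,0,0,0],[0,0,0.9,0,0,0],[0,0,0.9,0,0,0],[0,0,0.9,0,0,0],[0,0,0.9,0,0,0],[-0.94,-0.78,0,0,0,0],[-0.94,-0.78,0,0,0,0],[-0.94,-0.78,0,0,0,0],[-0.94,-0.78,0,0,0,0],[-0.94,-0.78,0,0,0,0],[-0.94,-0.78,0,0,0,0],[-0.94,-0.78,0,0,0,0],[-0.94,-0.78,0,0,0,0],[-0.94,-0.78,0,0,0,0],[-0.94,-0.78,0,0,0,0]]]' 0.75
cat >> h.py <<'E'
def look2(bot):
    S=bot.camera("scene");MS=mdl(bot,"scene")
    for b in blobs(S,(14,110,110),(26,255,255),(220,190,420,290),30)[0]: print(b[0],b[1],b[2],(plane(MS,b[1],.009)[:2]+[.0012,.0012]).round(4))
    return S
E
python3 - <<'E'
from h import *
from workcell import bot
look(bot);look2(bot);print(bot.get_obs()["ee_pos"])
E
```

```text
time: 28.78
ee_pos: [0.6278, 0.1593, 0.0633]
tcp_rot: [180.0, -0.0, 89.9]
wrist_force: [-0.3, -0.2, -0.4]
opening: 0.0393
grasp_force: 40.7
time: 30.37
ee_pos: [0.4387, 0.0027, 0.1419]
tcp_rot: [180.0, 0.0, 89.9]
wrist_force: [-0.5, -0.7, 0.4]
opening: 0.0641
grasp_force: 0.0
96 [342.7, 263.1] [ 0.5024 -0.0866] []
135 [373.4, 281.5] [ 0.448  -0.1804] [(array([ 0.4481, -0.1805,  0.0102]), np.float64(0.0))]
177 [234.8, 207.6] [220, 199, 27, 16] [ 0.4857 -0.3386]
145 [288.8, 214.4] [282, 209, 15, 12] [ 0.4478 -0.1803]
63 [253.7, 217.8] [249, 214, 11, 8] [ 0.5053 -0.2607]
153 [349.2, 229.4] [342, 224, 16, 12] [0.4388 0.0038]
148 [310.8, 233.2] [303, 228, 16, 11] [ 0.4994 -0.0818]
203 [375.7, 281.7] [367, 272, 19, 18] [0.6032 0.1499]
[0.43922824 0.00255412 0.14229158]
```

```bash
python3 -m crank '[[[0,0.04,-0.95,0,0,0],[0,0,-0.95,0,0,0],[0,0,-0.95,0,0,0],[0,0,-0.95,0,0,0],[0,0,-0.95,0,0,0],[0,0,-0.5,0,0,0],[0,0,-0.5,0,0,0],[0,0,-0.2,0,0,0],[0,0,0,0,0,0],[0,0,0,0,0,0],[0,0,0,0,0,0]]]' 0.75
python3 -m crank '[[[0,0,0,0,0,0],[0,0,0,0,0,0],[0,0,0,0,0,0],[0,0,0,0,0,0],[0,0,0,0,0,0],[0,0,0,0,0,0],[0,0,0,0,0,0]]]' 0 40
python3 -m crank '[[[0,0,0.5,0,0,0],[0,0,0.95,0,0,0],[0,0,0.95,0,0,0],[0,0,0.95,0,0,0],[0,0,0.95,0,0,0],[0,0,0.95,0,0,0],[0,0,0,0,0,0],[0.94,0.78,0,0,0,0],[0.94,0.78,0,0,0,0],[0.94,0.78,0,0,0,0],[0.94,0.78,0,0,0,0],[0.94,0.78,0,0,0,0],[0.94,0.78,0,0,0,0],[0.94,0.78,0,0,0,0],[0.94,0.78,0,0,0,0],[0.94,0.78,0,0,0,0],[0.94,0.78,0,0,0,0],[0,0,0,0,0,0],[0,0,0,0,0,0],[0,0,0,0,0,0]]]'
```

```text
time: 31.43
ee_pos: [0.4403, 0.0041, 0.0232]
tcp_rot: [179.9, -0.0, 89.9]
wrist_force: [0.7, 0.1, 1.0]
opening: 0.064
grasp_force: 0.0
time: 32.02
ee_pos: [0.44, 0.004, 0.0234]
tcp_rot: [179.9, 0.0, 89.9]
wrist_force: [-2.8, 0.0, 7.1]
opening: 0.0391
grasp_force: 39.3
time: 33.68
ee_pos: [0.6272, 0.1598, 0.1268]
tcp_rot: [-179.9, 0.0, 89.9]
wrist_force: [0.5, -1.1, -0.8]
opening: 0.0395
grasp_force: 40.5
```

```bash
python3 -m crank '[[[0,0,-0.4,0,0,0],[0,0,-0.4,0,0,0],[0,0,-0.4,0,0,0],[0,0,-0.4,0,0,0],[0,0,0,0,0,0]]]'
python3 -m crank '[[[0,0,-0.4,0,0,0],[0,0,-0.3,0,0,0],[0,0,-0.15,0,0,0],[0,0,0,0,0,0],[0,0,0,0,0,0]]]'
python3 -m crank '[[[0,0,0,0,0,0],[0,0,0,0,0,0],[0,0,0,0,0,0],[0,0,0,0,0,0],[0,0,0.3,0,0,0],[0,0,0.9,0,0,0],[0,0,0.9,0,0,0],[0,0,0.9,0,0,0],[0,0,0.4,0,0,0],[-0.7,-0.95,0,0,0,0],[-0.7,-0.95,0,0,0,0],[-0.7,-0.95,0,0,0,0],[-0.7,-0.95,0,0,0,0],[-0.7,-0.95,0,0,0,0],[-0.7,-0.95,0,0,0,0],[0,0,0,0,0,0],[0,0,0,0,0,0]]]' 0.75
python3 - <<'E'
from h import *
from workcell import bot
look(bot);look2(bot);print(bot.get_obs()["ee_pos"])
E
```

```text
time: 34.1
ee_pos: [0.6265, 0.1596, 0.0928]
tcp_rot: [-179.8, 0.0, 89.9]
wrist_force: [-0.5, 0.0, -1.7]
opening: 0.0394
grasp_force: 40.5
time: 34.52
ee_pos: [0.6276, 0.1601, 0.0781]
tcp_rot: [-180.0, 0.0, 89.9]
wrist_force: [-0.1, -0.2, 0.4]
opening: 0.0396
grasp_force: 40.5
time: 35.93
ee_pos: [0.5434, 0.0454, 0.1467]
tcp_rot: [180.0, -0.0, 89.8]
wrist_force: [1.4, 0.7, 0.1]
opening: 0.064
grasp_force: 0.0
133 [340.8, 263.6] [ 0.5008 -0.0808] [(array([ 0.501 , -0.0812,  0.0114]), np.float64(0.0008))]
133 [373.3, 281.6] [ 0.4477 -0.1801] [(array([ 0.4478, -0.1803,  0.0101]), np.float64(0.0002))]
178 [234.7, 207.5] [220, 199, 27, 16] [ 0.4854 -0.3392]
145 [288.8, 214.4] [282, 209, 15, 12] [ 0.4478 -0.1803]
63 [253.7, 217.8] [249, 214, 11, 8] [ 0.5053 -0.2607]
148 [310.8, 233.2] [303, 228, 16, 11] [ 0.4994 -0.0818]
273 [375.5, 279.8] [367, 268, 19, 22] [0.5971 0.1469]
[0.54409414 0.04655906 0.14627706]
```

```bash
python3 -m crank '[[[-0.31,-0.91,0,0,0,0],[-0.31,-0.91,0,0,0,0],[-0.31,-0.91,0,0,0,0],[-0.31,-0.91,0,0,0,0],[-0.31,-0.91,0,0,0,0],[-0.31,-0.91,0,0,0,0],[-0.31,-0.91,0,0,0,0],[0,0,-0.95,0,0,0],[0,0,-0.95,0,0,0],[0,0,-0.95,0,0,0],[0,0,-0.95,0,0,0],[0,0,-0.95,0,0,0],[0,0,-0.6,0,0,0],[0,0,-0.5,0,0,0],[0,0,-0.3,0,0,0],[0,0,0,0,0,0],[0,0,0,0,0,0],[0,0,0,0,0,0]]]' 0.75
```

```text
time: 37.58
ee_pos: [0.5009, -0.0814, 0.0242]
tcp_rot: [179.9, 0.0, 89.9]
wrist_force: [0.1, -0.2, 0.3]
opening: 0.0639
grasp_force: 0.0
```

```bash
python3 -m crank '[[[0,0,0,0,0,0],[0,0,0,0,0,0],[0,0,0,0,0,0],[0,0,0,0,0,0],[0,0,0,0,0,0],[0,0,0,0,0,0],[0,0,0,0,0,0]]]' 0 40
python3 -m crank '[[[0,0,0.5,0,0,0],[0,0,0.95,0,0,0],[0,0,0.95,0,0,0],[0,0,0.95,0,0,0],[0,0,0.95,0,0,0],[0,0,0.95,0,0,0],[0,0,0,0,0,0]]]'
python3 -m crank '[[[0.485,0.925,0,0,0,0],[0.485,0.925,0,0,0,0],[0.485,0.925,0,0,0,0],[0.485,0.925,0,0,0,0],[0.485,0.925,0,0,0,0],[0.485,0.925,0,0,0,0],[0.485,0.925,0,0,0,0],[0.485,0.925,0,0,0,0],[0.485,0.925,0,0,0,0],[0.485,0.925,0,0,0,0],[0.485,0.925,0,0,0,0],[0.485,0.925,0,0,0,0],[0.485,0.925,0,0,0,0],[0,0,0,0,0,0],[0,0,0,0,0,0],[0,0,0,0,0,0]]]'
```

```text
time: 38.17
ee_pos: [0.5007, -0.0815, 0.0245]
tcp_rot: [179.9, 0.0, 89.9]
wrist_force: [-2.2, 1.3, 7.0]
opening: 0.039
grasp_force: 39.6
time: 38.75
ee_pos: [0.5018, -0.0816, 0.133]
tcp_rot: [179.7, 0.1, 89.9]
wrist_force: [0.7, 0.1, -0.3]
opening: 0.0388
grasp_force: 40.5
time: 40.08
ee_pos: [0.626, 0.1588, 0.128]
tcp_rot: [-180.0, 0.0, 89.9]
wrist_force: [-0.5, -0.6, -0.4]
opening: 0.0388
grasp_force: 40.5
```

```bash
python3 -m crank '[[[0.05,0,-0.4,0,0,0],[0,0,-0.4,0,0,0],[0,0,-0.4,0,0,0],[0,0,-0.4,0,0,0],[0,0,0,0,0,0],[0,0,0,0,0,0]]]'
python3 -m crank '[[[0,0,-0.2,0,0,0],[0,0,0,0,0,0],[0,0,0,0,0,0]]]'
python3 -m crank '[[[0,0,0,0,0,0],[0,0,0,0,0,0],[0,0,0,0,0,0],[0,0,0,0,0,0],[0,0,0.3,0,0,0],[0,0,0.9,0,0,0],[0,0,0.9,0,0,0],[0,0,0.8,0,0,0],[-0.5,-0.95,0,0,0,0],[-0.5,-0.95,0,0,0,0],[-0.5,-0.95,0,0,0,0],[-0.5,-0.95,0,0,0,0],[-0.5,-0.95,0,0,0,0],[-0.5,-0.95,0,0,0,0],[-0.5,-0.95,0,0,0,0],[-0.5,-0.95,0,0,0,0],[0,0,0,0,0,0],[0,0,0,0,0,0]]]' 0.75
python3 - <<'E'
from h import *
from workcell import bot
look(bot);S=look2(bot);print(bot.get_obs()["ee_pos"])
c=cv2.resize(S[180:310,220:420],(800,520),interpolation=cv2.INTER_CUBIC);cv2.imwrite("pics/l5.png",c[...,::-1])
E
```

```text
time: 40.58
ee_pos: [0.6268, 0.1588, 0.0954]
tcp_rot: [-179.9, 0.0, 89.9]
wrist_force: [-0.3, 0.4, -0.3]
opening: 0.0389
grasp_force: 40.5
time: 40.83
ee_pos: [0.6274, 0.1592, 0.0924]
tcp_rot: [180.0, -0.0, 89.9]
wrist_force: [0.3, -0.9, -1.0]
opening: 0.0387
grasp_force: 40.5
time: 42.33
ee_pos: [0.5473, 0.0065, 0.1511]
tcp_rot: [179.9, -0.0, 89.8]
wrist_force: [0.9, 0.7, -0.6]
opening: 0.0643
grasp_force: 0.0
137 [373.4, 281.5] [ 0.448  -0.1804] [(array([ 0.4481, -0.1805,  0.0102]), np.float64(0.0))]
179 [234.5, 207.6] [220, 199, 27, 16] [ 0.4861 -0.3394]
145 [288.8, 214.4] [282, 209, 15, 12] [ 0.4478 -0.1803]
63 [253.7, 217.8] [249, 214, 11, 8] [ 0.5053 -0.2607]
351 [375.6, 277.6] [367, 263, 19, 27] [0.5896 0.144 ]
[0.54773925 0.00770523 0.15049827]
```

View pics/l5.png

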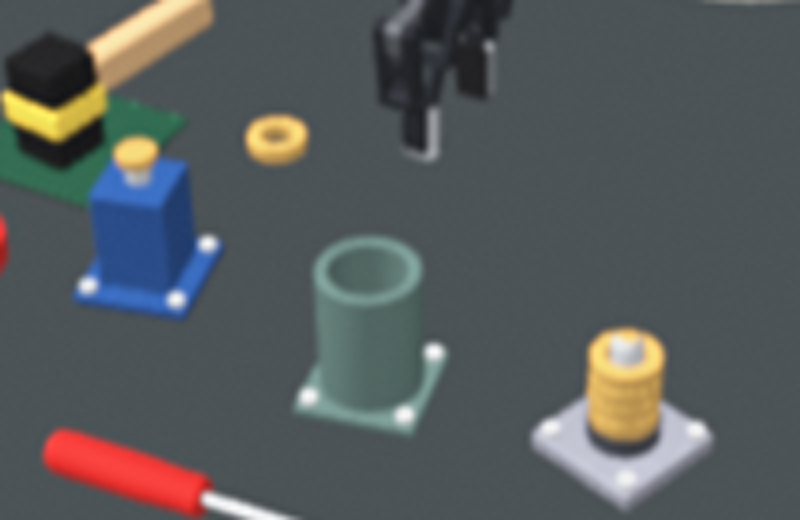

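Four sleeves are stacked flat (crop (626,385)). The last one is untouched at crop (277,139).

```bash
python3 -m crank '[[[-0.5,-0.94,0,0,0,0],[-0.5,-0.94,0,0,0,0],[-0.5,-0.94,0,0,0,0],[-0.5,-0.94,0,0,0,0],[-0.5,-0.94,0,0,0,0],[-0.5,-0.94,0,0,0,0],[-0.5,-0.94,0,0,0,0],[-0.5,-0.94,0,0,0,0],[-0.5,-0.94,0,0,0,0],[-0.5,-0.94,0,0,0,0],[0,0,-0.95,0,0,0],[0,0,-0.95,0,0,0],[0,0,-0.95,0,0,0],[0,0,-0.95,0,0,0],[0,0,-0.95,0,0,0],[0,0,-0.7,0,0,0],[0,0,-0.6,0,0,0],[0,0,-0.3,0,0,0],[0,0,0,0,0,0],[0,0,0,0,0,0]]]' 0.75
python3 - <<'E'
from h import *
from workcell import bot
look2(bot);print(bot.get_obs()["ee_pos"])
E
```

```text
time: 44.15
ee_pos: [0.4477, -0.1807, 0.0236]
tcp_rot: [180.0, 0.0, 89.9]
wrist_force: [0.5, -0.2, 0.4]
opening: 0.0639
grasp_force: 0.0
180 [234.6, 207.5] [220, 199, 27, 16] [ 0.4855 -0.3394]
110 [290.4, 214.3] [286, 209, 11, 12] [ 0.4454 -0.1765]
63 [253.7, 217.8] [249, 214, 11, 8] [ 0.5053 -0.2607]
352 [375.6, 277.6] [367, 263, 19, 27] [0.5896 0.144 ]
[ 0.44790382 -0.18090755  0.02406589]
```

```bash
python3 -m crank '[[[0,0,0,0,0,0],[0,0,0,0,0,0],[0,0,0,0,0,0],[0,0,0,0,0,0],[0,0,0,0,0,0],[0,0,0,0,0,0],[0,0,0,0,0,0]]]' 0 40
python3 -m crank '[[[0,0,0.5,0,0,0],[0,0,0.95,0,0,0],[0,0,0.95,0,0,0],[0,0,0.95,0,0,0],[0,0,0.95,0,0,0],[0,0,0.95,0,0,0],[0,0,0,0,0,0]]]'
python3 -m crank '[[[0.5,0.945,0,0,0,0],[0.5,0.945,0,0,0,0],[0.5,0.945,0,0,0,0],[0.5,0.945,0,0,0,0],[0.5,0.945,0,0,0,0],[0.5,0.945,0,0,0,0],[0.5,0.945,0,0,0,0],[0.5,0.945,0,0,0,0],[0.5,0.945,0,0,0,0],[0.5,0.945,0,0,0,0],[0.5,0.945,0,0,0,0],[0.5,0.945,0,0,0,0],[0.5,0.945,0,0,0,0],[0.5,0.945,0,0,0,0],[0.5,0.945,0,0,0,0],[0.5,0.945,0,0,0,0],[0.5,0.945,0,0,0,0],[0.5,0.945,0,0,0,0],[0,0,0,0,0,0],[0,0,0,0,0,0]]]'
python3 -m crank '[[[0,0,0,0,0,0],[0,0,0,0,0,0]]]'
```

```text
time: 44.78
ee_pos: [0.4479, -0.1811, 0.0246]
tcp_rot: [179.9, 0.0, 89.9]
wrist_force: [-1.7, 1.8, 6.7]
opening: 0.0394
grasp_force: 39.5
time: 45.37
ee_pos: [0.4488, -0.1815, 0.133]
tcp_rot: [179.7, 0.1, 89.9]
wrist_force: [0.7, -0.1, -1.0]
opening: 0.039
grasp_force: 40.5
time: 47.03
ee_pos: [0.6273, 0.16, 0.1277]
tcp_rot: [-179.9, 0.0, 90.0]
wrist_force: [-0.5, -0.0, -0.2]
opening: 0.0391
grasp_force: 40.5
time: 47.2
ee_pos: [0.627, 0.1586, 0.1284]
tcp_rot: [-180.0, 0.0, 89.8]
wrist_force: [-0.4, 0.3, -0.9]
opening: 0.0391
grasp_force: 40.5
```

```bash
python3 -m crank '[[[0,0,-0.4,0,0,0],[0,0,-0.4,0,0,0],[0,0,-0.4,0,0,0],[0,0,-0.1,0,0,0],[0,0,0,0,0,0],[0,0,0,0,0,0]]]'
python3 -m crank '[[[0,0,0,0,0,0],[0,0,0,0,0,0],[0,0,0,0,0,0],[0,0,0,0,0,0],[0,0,0.3,0,0,0],[0,0,0.9,0,0,0],[0,0,0.9,0,0,0],[0,0,0.8,0,0,0],[-0.5,-0.95,0,0,0,0],[-0.5,-0.95,0,0,0,0],[-0.5,-0.95,0,0,0,0],[-0.5,-0.95,0,0,0,0],[-0.5,-0.95,0,0,0,0],[-0.5,-0.95,0,0,0,0],[-0.5,-0.95,0,0,0,0],[-0.5,-0.95,0,0,0,0],[0,0,0,0,0,0],[0,0,0,0,0,0]]]' 0.75
python3 - <<'E'
from h import *
from workcell import bot
T,S=look(bot);look2(bot);print(bot.get_obs()["ee_pos"])
MT=mdl(bot,"top")
c=np.zeros((560,800,3),np.uint8)
c[:,:400]=cv2.resize(S[240:310,345:395],(400,560),interpolation=cv2.INTER_CUBIC)
c[:,400:]=cv2.resize(T[235:313,390:446],(400,560),interpolation=cv2.INTER_CUBIC);cv2.imwrite("pics/l6.png",c[...,::-1])
for b in ((390,235,446,313),):
    print(blobs(T,(0,0,0),(180,255,60),b,20)[0]);print(blobs(T,(22,120,90),(34,255,255),b,4)[0])
E
```

```text
time: 47.7
ee_pos: [0.6272, 0.1592, 0.102]
tcp_rot: [-180.0, 0.0, 89.9]
wrist_force: [0.0, 0.4, -0.1]
opening: 0.0393
grasp_force: 40.5
time: 49.2
ee_pos: [0.5473, 0.0067, 0.1612]
tcp_rot: [179.9, -0.0, 89.8]
wrist_force: [0.2, -0.4, -0.0]
opening: 0.064
grasp_force: 0.0
177 [234.6, 207.6] [220, 199, 27, 16] [ 0.4859 -0.3391]
63 [253.7, 217.8] [249, 214, 11, 8] [ 0.5053 -0.2607]
475 [376.0, 274.1] [367, 258, 20, 32] [0.5774 0.14  ]
[0.54775381 0.00793061 0.16054208]
[(184, [420.9, 257.0], [413, 250, 16, 15])]
[(61, [412.0, 257.4], [409, 248, 7, 19]), (12, [424.5, 266.0], [423, 265, 4, 3])]
```

View pics/l6.png

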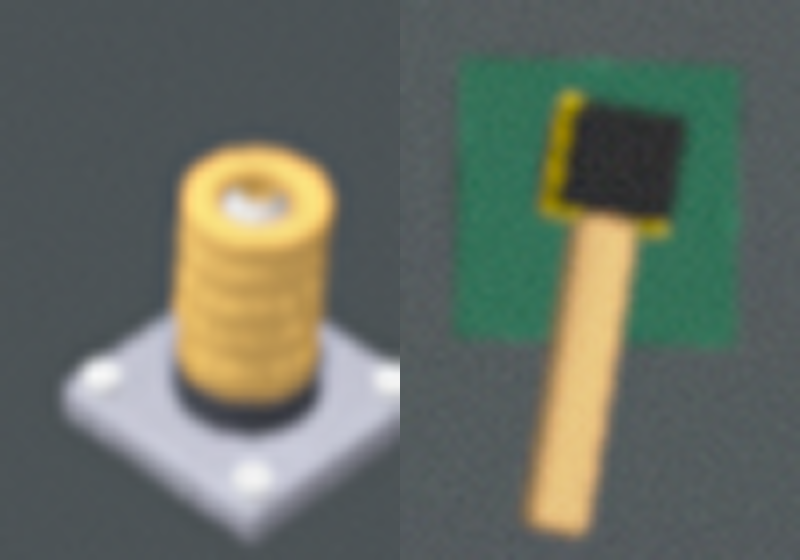

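All five sleeves are stacked flush with the shaft top. The mallet's head top is at top-view px (421,257) and its handle runs down-left, the mat centre at about (417.8, 263.2).

Run:
```python
from h import *
from workcell import bot
T=bot.camera("top");S=bot.camera("scene");MT,MS=mdl(bot,"top"),mdl(bot,"scene")
H=plane(MT,(420.9,257),.084);print("head",H,"mat",plane(MT,(417.8,263.2),.004),"pin",plane(MT,(376.4,224.6),.103))
w,m=blobs(T,(10,60,110),(20,255,255),(400,266,430,315),50);c=max(cv2.findContours(m,0,1)[0],key=cv2.contourArea);r=cv2.minAreaRect(c);print(r)
w2,m2=blobs(S,(10,60,110),(20,200,255),(240,170,280,206),50);print([x[1] for x in w2],[x[1] for x in w])
# handle free end: top edge points in both views
ys,xs=np.nonzero(m); pt=(xs[ys>=ys.max()-2].mean(),ys.max()); ys,xs=np.nonzero(m2); k=xs>=xs.max()-3; ps=(xs.max(),ys[k].mean()); print("end",pt,ps,*tri(MT,pt,MS,ps))
print("mid",*tri(MT,r[0],MS,max(w2)[1]))
b=cv2.boxPoints(r);P=np.array([plane(MT,q,.063)[:2] for q in b]);
L=sorted(range(4),key=lambda i:P[i,0]);a=(P[L[0]]+P[L[1]])/2;d=(P[L[2]]+P[L[3]])/2;u=(a-d)/np.linalg.norm(a-d)
print("end",a,"dir",u,"yaw",np.degrees(np.arctan2(-u[1],-u[0])),"axis from end",a-.153*u)
c0=a-.11*u; print("grasp 43mm from axis",c0)
```

```text
head [ 0.52115157 -0.31197166  0.084     ] mat [ 0.50604906 -0.316154    0.004     ] pin [ 0.61256975 -0.17944834  0.103     ]
((414.7735595703125, 287.2835998535156), (10.195405960083008, 44.08354568481445), 10.007980346679688)
[[257.5, 188.7]] [[414.5, 288.3]]
end (np.float64(412.0), np.int64(309)) (np.int64(272), np.float64(181.88372093023256)) [ 0.36618974 -0.28861936  0.04476262] 0.008317923903522964
mid [ 0.43081962 -0.29581376  0.05501788] 0.006861497751029108
end [ 0.36886066 -0.28630964] dir [-0.98492304  0.17299308] yaw -9.961888607610218 axis from end [ 0.51955388 -0.31277758]
grasp 43mm from axis [ 0.47720219 -0.30533888]
```

```bash
python3 -m crank '[[[-0.21,-0.918,0.12,0,0,0.687],[-0.21,-0.918,0.12,0,0,0.687],[-0.21,-0.918,0.12,0,0,0.687],[-0.21,-0.918,0.12,0,0,0.687],[-0.21,-0.918,0.12,0,0,0.687],[-0.21,-0.918,0.12,0,0,0.687],[-0.21,-0.918,0.12,0,0,0.687],[-0.21,-0.918,0.12,0,0,0.687],[-0.21,-0.918,0.12,0,0,0.687],[-0.21,-0.918,0.12,0,0,0.687],[-0.21,-0.918,0.12,0,0,0.687],[-0.21,-0.918,0.12,0,0,0.687],[-0.21,-0.918,0.12,0,0,0.687],[-0.21,-0.918,0.12,0,0,0.687],[-0.21,-0.918,0.12,0,0,0.687],[-0.21,-0.918,0.12,0,0,0.687],[-0.21,-0.918,0.12,0,0,0.687],[0,0,0,0,0,0],[0,0,0,0,0,0],[0,0,0,0,0,0]]]' 0.75 100
```

```text
time: 51.12
ee_pos: [0.4763, -0.3041, 0.2008]
tcp_rot: [180.0, -0.0, 170.1]
wrist_force: [-0.5, 0.2, 0.4]
opening: 0.0645
grasp_force: 0.0
```

```bash
python3 -m crank '[[[0,0,-0.95,0,0,0],[0,0,-0.95,0,0,0],[0,0,-0.95,0,0,0],[0,0,-0.95,0,0,0],[0,0,-0.95,0,0,0],[0,0,-0.95,0,0,0],[0,0,-0.95,0,0,0],[0,0,-0.6,0,0,0],[0,0,-0.35,0,0,0],[0,0,0,0,0,0],[0,0,0,0,0,0],[0,0,0,0,0,0]]]' 0.75
python3 -m crank '[[[0,0,0,0,0,0],[0,0,0,0,0,0],[0,0,0,0,0,0],[0,0,0,0,0,0],[0,0,0,0,0,0],[0,0,0,0,0,0],[0,0,0,0,0,0],[0,0,0,0,0,0],[0,0,0,0,0,0],[0,0,0,0,0,0]]]' 0 90
```

```text
time: 52.12
ee_pos: [0.4766, -0.305, 0.0503]
tcp_rot: [-180.0, 0.1, 170.2]
wrist_force: [0.6, 0.2, -0.2]
opening: 0.0641
grasp_force: 0.0
time: 52.95
ee_pos: [0.4762, -0.3051, 0.0498]
tcp_rot: [-180.0, 0.1, 170.2]
wrist_force: [-1.8, -0.9, 5.7]
opening: 0.0227
grasp_force: 88.1
```

```bash
python3 -m crank '[[[0,0,0.2,0,0,0],[0,0,0.5,0,0,0],[0,0,0.9,0,0,0],[0,0,0.9,0,0,0],[0,0,0.9,0,0,0],[0,0,0.9,0,0,0],[0,0,0.9,0,0,0],[0,0,0.9,0,0,0],[0,0,0.5,0,0,0],[0,0,0,0,0,0],[0,0,0,0,0,0]]]'
python3 -m crank '[[[0.3,0.4,0,0,0,0],[0.57,0.83,0,0,0,0],[0.57,0.83,0,0,0,0],[0.57,0.83,0,0,0,0],[0.57,0.83,0,0,0,0],[0.57,0.83,0,0,0,0],[0.57,0.83,0,0,0,0],[0.57,0.83,0,0,0,0],[0.3,0.43,0,0,0,0],[0,0,0,0,0,0],[0,0,0,0,0,0],[0,0,0,0,0,0]]]'
python3 - <<'E'
from h import *
from workcell import bot
T=bot.camera("top");S=bot.camera("scene");MT,MS=mdl(bot,"top"),mdl(bot,"scene");e=bot.get_obs()["ee_pos"];print(e)
h=e+np.array([.0443,-.0078,0]);print("expect face",proj(MS,h+[0,0,-.0458]),"top",proj(MT,h+[0,0,.0342]),"pintop",proj(MS,(.612,-.18,.103)))
print("blackT",blobs(T,(0,0,0),(180,255,60),(350,190,410,250),20)[0]);print("yellS",blobs(S,(22,120,90),(34,255,255),(220,150,300,240),20)[0])
c=np.zeros((500,800,3),np.uint8);c[:,:400]=cv2.resize(S[160:260,215:295],(400,500));c[:,400:]=cv2.resize(T[180:280,330:410],(400,500));cv2.imwrite("pics/m1.png",c[...,::-1])
E
```

```text
time: 53.87
ee_pos: [0.476, -0.3048, 0.1809]
tcp_rot: [180.0, 0.0, 170.2]
wrist_force: [0.1, -0.0, -4.4]
opening: 0.0227
grasp_force: 88.5
time: 54.87
ee_pos: [0.5673, -0.1723, 0.1805]
tcp_rot: [-180.0, -0.1, 170.2]
wrist_force: [-0.0, 0.4, -3.9]
opening: 0.0228
grasp_force: 88.6
[ 0.56726927 -0.1726724   0.18096242]
expect face [252.34562115 206.33231402] top [380.82631559 220.87577437] pintop [253.69306182 217.22771657]
blackT []
yellS [(281, [250.4, 195.1], [236, 187, 30, 17]), (29, [253.2, 217.3], [250, 215, 8, 5])]
```

View pics/m1.png

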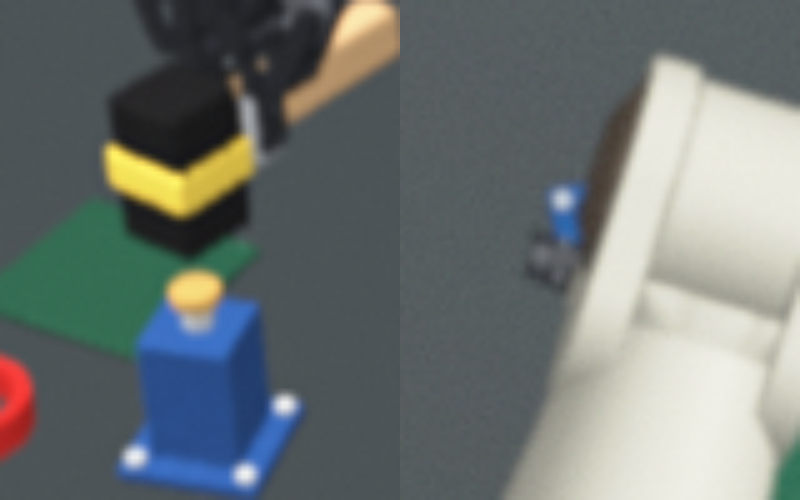

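The mallet hangs level with its face centred over the brass pin head (crop (190,235) above (195,290)).

```bash
python3 -m crank '[[[0,0,-0.5,0,0,0],[0,0,-0.5,0,0,0],[0,0,-0.3,0,0,0],[0,0,-0.1,0,0,0],[0,0,0,0,0,0],[0,0,0,0,0,0]]]'
python3 -m crank '[[[0,0,-0.15,0,0,0],[0,0,-0.15,0,0,0],[0,0,-0.15,0,0,0],[0,0,-0.15,0,0,0],[0,0,0,0,0,0]]]'
python3 -m crank '[[[0,0,-0.1,0,0,0],[0,0,-0.1,0,0,0],[0,0,-0.1,0,0,0],[0,0,0,0,0,0]]]'
```

```text
time: 55.47
ee_pos: [0.5676, -0.172, 0.153]
tcp_rot: [180.0, -0.0, 170.2]
wrist_force: [0.3, -0.1, -3.9]
opening: 0.0227
grasp_force: 88.6
time: 55.88
ee_pos: [0.568, -0.172, 0.1412]
tcp_rot: [-180.0, 0.0, 170.2]
wrist_force: [0.6, -0.2, -1.5]
opening: 0.0226
grasp_force: 89.3
time: 56.22
ee_pos: [0.5679, -0.172, 0.1349]
tcp_rot: [-180.0, 0.0, 170.2]
wrist_force: [0.7, -0.5, 0.6]
opening: 0.0228
grasp_force: 89.5
```

```bash
python3 -m crank '[[[0,0,-0.1,0,0,0],[0,0,-0.1,0,0,0],[0,0,0,0,0,0],[0,0,0,0,0,0]]]'
python3 - <<'E'
from h import *
from workcell import bot
S=bot.camera("scene");o=bot.get_obs();print(o["ee_pos"],o["wrist_force"],o["torque"])
c=cv2.resize(S[170:260,220:300],(640,600)[:2],interpolation=cv2.INTER_CUBIC);cv2.imwrite("pics/m2.png",c[...,::-1])
E
```

```text
time: 56.55
ee_pos: [0.5678, -0.172, 0.1334]
tcp_rot: [-180.0, 0.1, 170.2]
wrist_force: [-7.0, 1.7, 17.4]
opening: 0.0224
grasp_force: 91.7
[ 0.56783128 -0.1719962   0.1334213 ] [-8.37461791  2.74083996 18.26062239] [0.45217044 1.15297943 0.01134619]
```

View pics/m2.png

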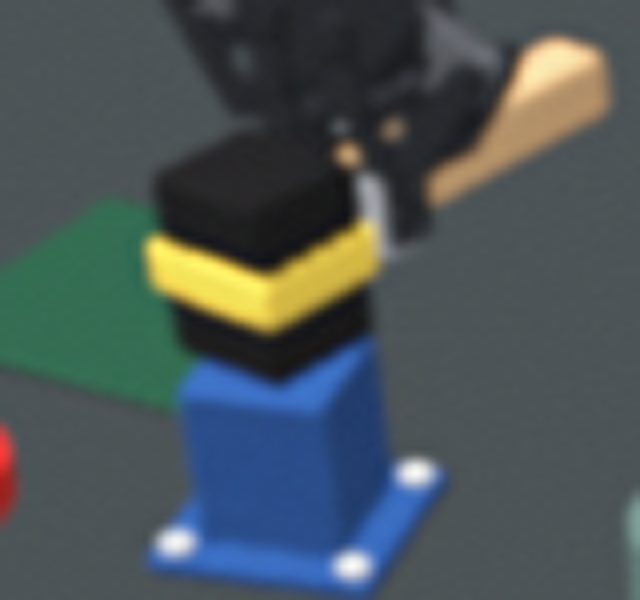

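The face is flat on the pin and the block, with about 22 N net at z=0.133, which is the end stop. Lifting and returning the mallet to the mat.

```bash
python3 -m crank '[[[0,0,0.3,0,0,0],[0,0,0.6,0,0,0],[0,0,0.8,0,0,0],[0,0,0.6,0,0,0],[0,0,0.2,0,0,0],[0,0,0,0,0,0],[-0.3,-0.4,0,0,0,0],[-0.64,-0.85,0,0,0,0],[-0.64,-0.85,0,0,0,0],[-0.64,-0.85,0,0,0,0],[-0.64,-0.85,0,0,0,0],[-0.64,-0.85,0,0,0,0],[-0.64,-0.85,0,0,0,0],[-0.64,-0.85,0,0,0,0],[-0.3,-0.4,0,0,0,0],[0,0,0,0,0,0],[0,0,0,0,0,0],[0,0,0,0,0,0]]]'
python3 - <<'E'
from h import *
from workcell import bot
S=bot.camera("scene");o=bot.get_obs();print(o["ee_pos"])
MS=mdl(bot,"scene")
print("pin",blobs(S,(14,110,110),(26,255,255),(240,205,275,235),10)[0],"expect down",proj(MS,(.612,-.18,.084)),"up",proj(MS,(.612,-.18,.099)))
c=cv2.resize(S[130:260,190:300],(508,600),interpolation=cv2.INTER_CUBIC);cv2.imwrite("pics/m3.png",c[...,::-1])
E
```

```text
time: 58.1
ee_pos: [0.4663, -0.3065, 0.1806]
tcp_rot: [180.0, -0.0, 170.2]
wrist_force: [1.0, -0.7, -4.3]
opening: 0.0225
grasp_force: 88.6
[ 0.46648548 -0.30634252  0.1807494 ]
pin [(51, [254.3, 222.4], [250, 219, 9, 7])] expect down [254.43346961 223.43672144] up [253.85001232 218.5438918 ]
```

View pics/m3.png

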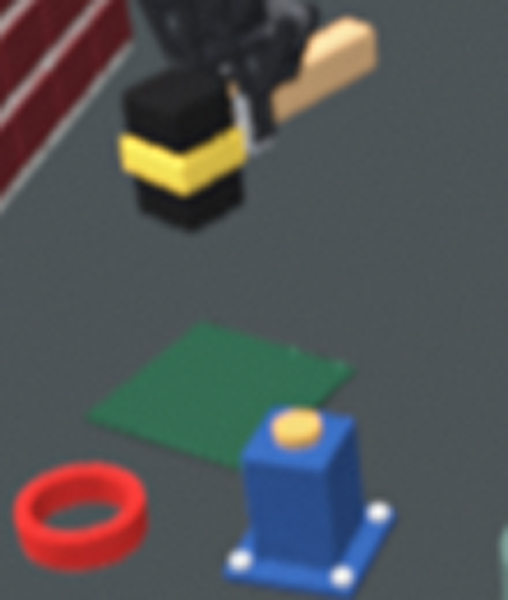

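The brass head now lies on the block (crop (297,427)), the pin being fully down. Lowering the mallet onto the mat.

```bash
python3 -m crank '[[[0,0,-0.5,0,0,0],[0,0,-0.9,0,0,0],[0,0,-0.9,0,0,0],[0,0,-0.9,0,0,0],[0,0,-0.9,0,0,0],[0,0,-0.9,0,0,0],[0,0,-0.6,0,0,0],[0,0,-0.4,0,0,0],[0,0,-0.25,0,0,0],[0,0,0,0,0,0],[0,0,0,0,0,0]]]'
python3 -m crank '[[[0,0,-0.1,0,0,0],[0,0,-0.1,0,0,0],[0,0,0,0,0,0],[0,0,0,0,0,0]]]'
```

```text
time: 59.07
ee_pos: [0.4665, -0.307, 0.0566]
tcp_rot: [-180.0, 0.0, 170.2]
wrist_force: [0.1, -0.1, -3.6]
opening: 0.0226
grasp_force: 88.8
time: 59.4
ee_pos: [0.4662, -0.3071, 0.0523]
tcp_rot: [-180.0, 0.0, 170.2]
wrist_force: [-1.0, 0.9, -4.4]
opening: 0.0227
grasp_force: 88.8
```

```bash
python3 -m crank '[[[0,0,-0.06,0,0,0],[0,0,-0.05,0,0,0],[0,0,0,0,0,0],[0,0,0,0,0,0]]]'
```

```text
time: 59.73
ee_pos: [0.4662, -0.3071, 0.05]
tcp_rot: [-180.0, 0.0, 170.2]
wrist_force: [-0.2, -1.0, -3.6]
opening: 0.0224
grasp_force: 88.7
```

```bash
python3 -m crank '[[[0,0,-0.04,0,0,0],[0,0,0,0,0,0],[0,0,0,0,0,0]]]'
python3 -m crank '[[[0,0,0,0,0,0],[0,0,0,0,0,0],[0,0,0,0,0,0],[0,0,0,0,0,0],[0,0,0,0,0,0],[0,0,0,0,0,0]]]' 0.75
python3 -m crank '[[[0,0,0.3,0,0,0],[0,0,0.9,0,0,0],[0,0,0.9,0,0,0],[0,0,0.9,0,0,0],[0,0,0.9,0,0,0],[0,0,0.9,0,0,0],[0,0,0.9,0,0,0],[0,0,0.9,0,0,0],[-0.5,0.9,0,0,0,0],[-0.5,0.9,0,0,0,0],[-0.5,0.9,0,0,0,0],[-0.5,0.9,0,0,0,0],[-0.5,0.9,0,0,0,0],[-0.5,0.9,0,0,0,0],[-0.5,0.9,0,0,0,0],[-0.5,0.9,0,0,0,0],[-0.5,0.9,0,0,0,0],[0,0,0,0,0,0],[0,0,0,0,0,0],[0,0,0,0,0,0]]]'
python3 - <<'E'
from h import *
from workcell import bot
T=bot.camera("top");S=bot.camera("scene");o=bot.get_obs();print(o["ee_pos"],o["time"])
MT=mdl(bot,"top");print([(b,plane(MT,b[1],.084)) for b in blobs(T,(0,0,0),(180,255,60),(395,240,446,280),20)[0]])
c=np.zeros((600,800,3),np.uint8);c[:300]=cv2.resize(S[170:305,130:490],(800,300));c[300:]=cv2.resize(T[185:315,140:480],(800,300));cv2.imwrite("pics/end.png",c[...,::-1])
E
```

```text
time: 59.98
ee_pos: [0.4662, -0.3071, 0.0498]
tcp_rot: [-180.0, 0.0, 170.2]
wrist_force: [-3.7, 0.6, 5.9]
opening: 0.0231
grasp_force: 89.8
time: 60.48
ee_pos: [0.4662, -0.307, 0.049]
tcp_rot: [-180.0, 0.0, 170.2]
wrist_force: [0.2, -0.0, -1.0]
opening: 0.064
grasp_force: 0.0
time: 62.15
ee_pos: [0.3765, -0.1453, 0.1816]
tcp_rot: [-180.0, 0.1, 170.2]
wrist_force: [0.5, 0.2, 0.2]
opening: 0.0635
grasp_force: 0.0
[ 0.37647779 -0.14548927  0.18116557] 62.25
[((182, [421.3, 260.4], [414, 253, 16, 15]), array([ 0.51121904, -0.31313613,  0.084     ]))]
```

View pics/end.png

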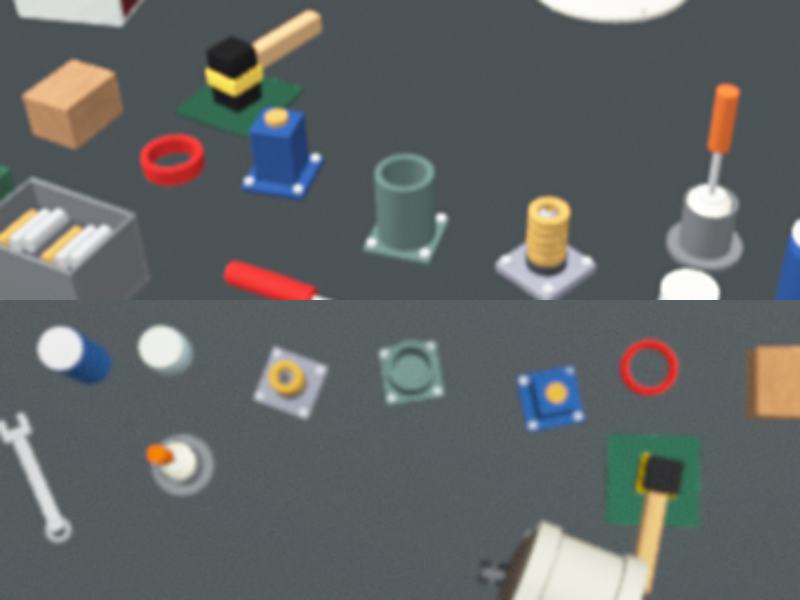

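Final picture: the mallet stands on the mat at (0.511, −0.313) and the pin is down. The sleeves are stacked at crop (547,235), the brush is in its cup and the bystanders are unmoved. Handing in.

```bash
python3 -c "
from workcell import bot
print(bot.job_done())"
```

```text
the job is handed in; nothing more can be done
None
```

I handed the job in at about 62 s, with every step carried out in order and no verdict returned: three brush strokes in the housing, brush back in its holder, all five sleeves down on the spindle, pin driven fully down with the mallet, and mallet standing on the mat.

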